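# Gauge two pump seals and hang the gauge on its pins

### The job

Check the height of the two grey rubber pump seals with the blue bridge gauge: lower it over the thick dark seal so that both its legs stand flat on the plywood on either side and its sprung foot rests on the middle of the seal, let it stand still there for a moment, then do the same over the thin light seal. Then hang the gauge by both its holes on the two pins of the wooden rack, hanging straight and let go. Leave both seals where they are and do not shift or knock over the other things on the bench.

Things in the scene. Friction and masses are not known exactly. Their poses are not given: they have to be found in the camera images.
- gauge: Bridge gauge, loose, 0.5 kg, 170 mm high. Origin: midway between its legs, level with their undersides; z up, y along the bridge; same after a half turn. A blue plate (12 mm thick in x, 150 mm long in y, 70 to 115 mm above the origin) stands on two 14 mm legs at y = +-68 mm, each on a steel pad 50 mm (x) by 16 mm (y) by 10 mm high; 120 mm clear between the pads.
- gauge_grip (a point): Where to hold the gauge: centre of its black grip, a square upright block 28 x 28 mm and 55 mm high (115 to 170 mm above the pads' undersides); this point is 148 mm above the undersides, on the gauge's middle axis. Axes as gauge.
- gauge_holes (a point): Point midway between the gauge's two holes, in the middle of the plate, 92.5 mm above the pads' undersides. The holes are round, 18 mm, run through the plate along x, and lie at y = +-40 mm from here. Axes as gauge.
- gauge_foot (a joint): Reading of the gauge in m: height of the underside of its brass foot above the undersides of the pads. 0 when the foot is down (a soft spring keeps it there, 0.9 N at 0 rising to 2.7 N at 40 mm, less than the gauge's weight); grows as a part lifts the foot, at most 0.055.
- foot_face (a point): Centre of the underside of the round brass foot (32 mm across), which slides up and down on the gauge's middle axis between the legs.
- seal_thick: The thick pump seal: dark grey rubber ring lying flat, 80 mm across, 40 mm high, 20 mm bore, 0.16 kg, loose. Origin: centre of its underside, on the plywood.
- seal_thin: The thin pump seal: light grey rubber ring lying flat, 80 mm across, 26 mm high, 20 mm bore, 0.11 kg, loose. Origin: centre of its underside, on the plywood.
- rack: Fixed wooden rack: two posts (18 mm square, 166 mm high, at y = +-40 mm) on a base plate 140 mm (y) by 90 mm (x -30 to +60), 12 mm high. Origin: on the table between the posts. From each post a steel pin, 9 mm thick, points to the rack's -x (roughly towards the robot), its round tip 60 mm from the post's middle, rising 5 degrees (axis 149.5 mm high at the post, 153.6 mm at the tip).
- pins_mid (a point): Point midway between the two pins (80 mm apart), 30 mm out from the posts' middle and 151.5 mm high: where the middle of the gauge's plate is to hang, its legs outside the posts. Axes as rack: x along the pins towards the posts, y from pin to pin, z up.
- pedal: Bystander: steel bicycle pedal lying flat, 80 mm (x) by 96 mm (y), 28 mm high, its spindle reaching to y = -75 mm. Origin: underside centre.
- valve: Bystander: white plastic ball valve with red lever, 110 mm (x) by 54 mm (y), 78 mm high. Origin: underside centre.
- lamp_base: Bystander: red ceramic lamp base, round, 84 mm across, 100 mm high. Origin: underside centre.
- mirror: Bystander: chrome motorcycle mirror lying face up, round head 96 mm across, 20 mm high, bent 10 mm stem along +x to 100 mm from the centre, ending at y = 20 mm. Origin: underside centre of the head.
- jar: Bystander: amber jar, 56 mm across, 75 mm high. Origin: underside centre.
- bin: Fixed open steel bin, 130 x 180 mm, 100 mm high, with a lid hinged on its far side. Origin: underside centre.
- bin_lid_handle (a point): Knob of the bin's open lid (a 130 x 180 mm sheet hinged on the bin's +x rim), which stands up and leans to about 220 mm above the table. To be left alone.

How it is judged:
By the outcome, as a careful person would: the job done as asked, in the order asked, and still so for the second after the job is handed in, with the robot touching nothing.
It also fails if it takes over 69 s, if anything falls off the work surface, if the arm or the gripper's body presses on something with over 40 N, if the wrist force passes 120 N, or if a joint passes its speed limit or range.

### The arm

A 6-joint arm with a two-finger parallel gripper is mounted at the origin on the work surface. World frame = base frame: x ahead of the robot, y to its left, z up, the work surface at z = 0. Lengths are in m, angles in degrees, forces in N, time in s.
With the tool pointing down it reaches from about 0.375 to 0.9 m from the base axis. Payload 3.1 kg.
Tool frame: the origin (TCP) lies at the very end of the fingers, on their centre line; the grasp point (between the pads) lies 19 mm behind it; z points along the fingers, x is the direction in which the jaws open and shut, and the axes are right-handed (so a half turn about z gives the same grasp; the last joint's range is limited). The gripper opens to 87 mm and grips with 3 to 60 N. Pads are 19 mm wide; open, the fingers measure 117 mm over their backs; the gripper's body (75 mm by 190 mm) begins 51 mm behind the grasp point.
Start: joints at [63.913, 30.224, 82.088, -0, 67.689, -10.227], TCP at [0.171, 0.601, 0.223] pointing down, gripper open.
Joint ranges: [-176.69, 176.69], [-43.24, 126.21], [12.49, 139.97], [-82, 262], [0, 151.66], [-163.58, 163.58]. Speed limits (degrees/s): [159.86, 159.86, 180, 180, 180, 180].

### API

Orientations are given as a 3x3 rotation matrix whose columns are the frame's x, y, z axes.
In Python, from rig import bot gives the robot as it stands.
- The arm moves only by the tool arm_command, never from a script. Its argument "plan" is a list of rows, each an object of numbers: "claw": the opening, from 0 (shut) to 1 (fully open); "dx", "dy", "dz": the shift along the tool's x, y, z in cm; "twist": the turn about the tool's z in degrees. A call has 1 to 8 rows; each row is the pose to reach, as a shift and turn from the pose measured when the call began, along the tool's axes at that moment; what a row does not reach only later rows make up. A row lasts 1/12 s, in which the tool goes at most 41.7 mm and 7.16 degrees, less where a joint would pass 70% of its speed; a pose out of reach is approached as far as the arm can. A call with a gripper value outside its range is refused whole. The fingers move at their own pace and stop on an object; the grip force is fixed at half the most. Time passes only in rows, so rows that repeat a pose let the fingers close. It gives the time, the measured TCP pose, the force and the opening at its end, in the units of the state.
- bot.read_state(): the state, without advancing time (a new reading comes with each control period).
- bot.capture(name): name is "scene" or "top"; returns the picture (420x560x3 uint8, red, green, blue); there is no depth.
- bot.calibration(name): a dict with "intrinsics" (3x3 intrinsics, pixels), "k1" (the pictures are not rectified: a ray, as slopes to the right and down, at radius r is drawn at 1 + k1 r^2 times it, then the intrinsics apply), "rvec" (rotation vector, rad) and "tvec" (3), from world to camera coordinates, as OpenCV has them. Camera axes: x right, y down, z forward; pixel columns grow to the right and rows downward; lengths in m; the calibration is good to about 2 mm. A picture is of the moment at which its call begins. calibration takes no time and is no camera call.
- bot.hand_in(): hands the job in, once; it reports no verdict.
The state is a dict: "time_s": time; "joint_positions": joint angles; "qvel": joint speeds; "tau": joint torques, N m; "position": TCP position; "tcp_rot": TCP orientation; "force": force on the tool from outside, world axes, zero at the start; "moment": the same for the moment, N m; "opening": opening from 0.0 (shut) to 1.0 (fully open).
Only numpy, scipy, OpenCV 4.12 (cv2) and the standard library are available. Lean on these libraries where they do the work, as an engineer would, in place of code of your own. Each camera call takes 0.05 s, during which the arm holds its last target.

## Working session

There is one attempt and no reset: what is moved stays moved. The work goes in short steps, Python scripts to look and compute and a tool call to move; the robot and the scene stay as the last step left them, time stands still between calls to the robot, and variables do not carry over. Pictures are saved under pics/ and viewed, and the job is handed in when it is done.

Besides the shell and the picture viewer there is one more tool, called after "Call:" in YAML: its name, and indented under it one key for each argument. arm_command: Moves the arm, as the interface text tells. Its arguments: {"type":"object","properties":{"plan":{"type":"array"}},"required":["plan"]}

```bash
ls; mkdir -p pics; python3 - <<'E'
from rig import bot
import cv2
for n in("scene","top"):
    cv2.imwrite(f"pics/{n}0.png",bot.capture(n)[:,:,::-1]); print(bot.calibration(n))
print(bot.read_state())
E
```

```text
pics
{'intrinsics': array([[456.6672924 ,   0.        , 279.74900105],
       [  0.        , 456.6672924 , 199.61810269],
       [  0.        ,   0.        ,   1.        ]]), 'k1': -0.08917121395025947, 'rvec': array([ 2.19519874,  0.67724147, -0.2829088 ]), 'tvec': array([-0.37140837, -0.08058635,  1.40780728])}
{'intrinsics': array([[452.23551249,   0.        , 276.79612644],
       [  0.        , 452.23551249, 214.94732363],
       [  0.        ,   0.        ,   1.        ]]), 'k1': 0.03884316727056597, 'rvec': array([ 2.10856923, -2.15636355,  0.20032628]), 'tvec': array([0.01445474, 0.49787022, 1.12924078])}
{'time_s': 0.1, 'joint_positions': array([ 6.39140596e+01,  3.02726007e+01,  8.21475174e+01,  1.64759522e-03,
        6.76886770e+01, -1.02270257e+01]), 'qvel': array([-0.02505172, -0.23983894, -0.14417506, -0.14855369,  0.0368867 ,
        0.12541486]), 'tau': array([ 2.64656956e-04, -4.40985954e+01, -1.77150947e+01,  6.35034358e-02,
        5.34479634e-02, -5.76436469e-05]), 'position': array([0.17046926, 0.60063983, 0.2216891 ]), 'tcp_rot': array([[ 2.73279235e-01,  9.61934365e-01, -8.58845594e-04],
       [ 9.61932942e-01, -2.73280343e-01, -1.69371106e-03],
       [-1.86394449e-03, -3.63295807e-04, -9.99998197e-01]]), 'force': array([-0.53393444, -0.44636944,  0.52976362]), 'moment': array([-0.00276051,  0.01491339, -0.02730103]), 'opening': 1.00170683377456}
```

View pics/scene0.png

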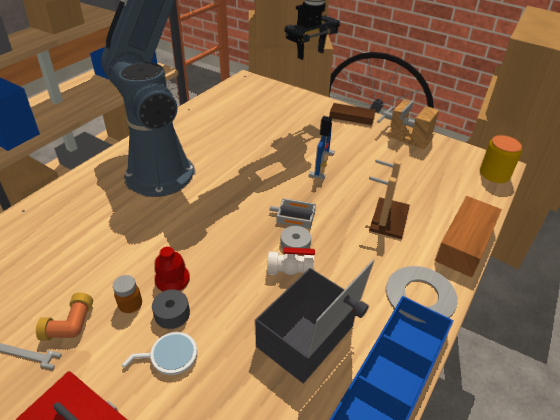

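View pics/top0.png

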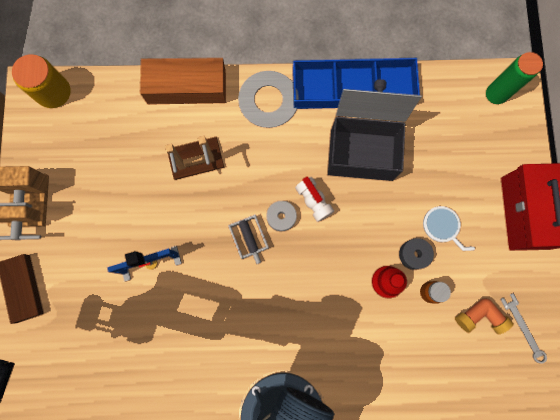

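The top view shows the gauge at about (143,262), the rack at (196,158), the thin seal at (283,215) between the pedal and valve, and the thick seal at (417,253) beside the lamp, mirror and jar. Next I'll enlarge these areas.

```bash
cat > h.py <<'E'
import numpy as np, cv2
from rig import bot
from scipy.spatial.transform import Rotation as R
def cal(n):
    c=bot.calibration(n); return c['intrinsics'],c['k1'],R.from_rotvec(c['rvec']).as_matrix(),c['tvec'],c['rvec']
def px2w(n,u,v,z):
    K,k1,Rm,t,_=cal(n)
    p=cv2.undistortPoints(np.array([[[u,v]]],float),K,np.array([k1,0,0,0.]))[0,0]
    d=Rm.T@np.array([p[0],p[1],1]); c=-Rm.T@t
    return c+d*(z-c[2])/d[2]
def w2px(n,P):
    K,k1,Rm,t,rv=cal(n)
    return cv2.projectPoints(np.atleast_2d(np.array(P,float)),rv,t,K,np.array([k1,0,0,0.]))[0][:,0]
def crop(src,x0,y0,w,h,s,out):
    i=cv2.imread(src)[y0:y0+h,x0:x0+w]
    i=cv2.resize(i,None,fx=s,fy=s,interpolation=cv2.INTER_CUBIC)
    for k in range(0,w,10):
        cv2.line(i,(k*s,0),(k*s,6 if k%50 else 14),(0,255,0),1)
        if k%20==0: cv2.putText(i,str(x0+k),(k*s,24),0,.4,(0,255,0),1)
    for k in range(0,h,10):
        cv2.line(i,(0,k*s),(6,k*s),(0,255,0),1)
        if k%20==0: cv2.putText(i,str(y0+k),(8,k*s+4),0,.4,(0,255,0),1)
    cv2.imwrite(out,i)
E
python3 -c "
from h import *
crop('pics/top0.png',95,235,100,60,8,'pics/c1.png')
crop('pics/top0.png',150,125,100,65,8,'pics/c2.png')
crop('pics/top0.png',220,170,120,100,6,'pics/c3.png')
crop('pics/top0.png',360,200,120,100,6,'pics/c4.png')
for n in ('scene','top'): 
  K,k1,Rm,t,_=cal(n); print(n,-Rm.T@t)
"
```

```text
scene [ 0.91583415 -0.73480433  0.86467917]
top [0.29053474 0.01669095 1.19940794]
```

View pics/c1.png

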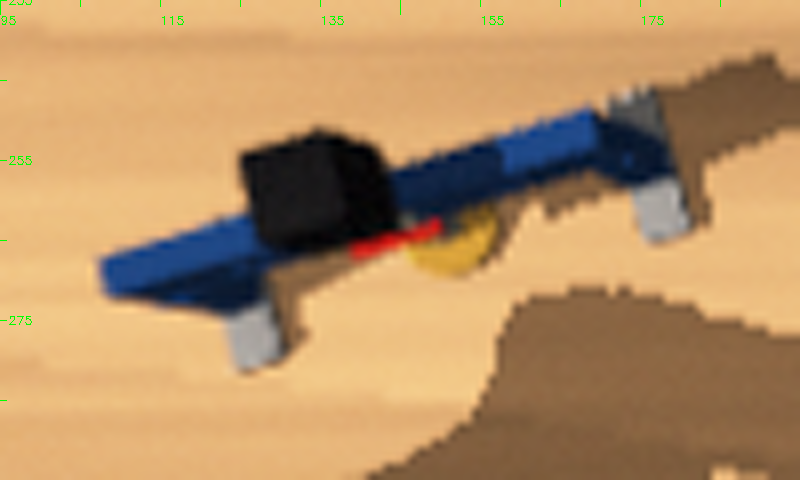

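View pics/c2.png

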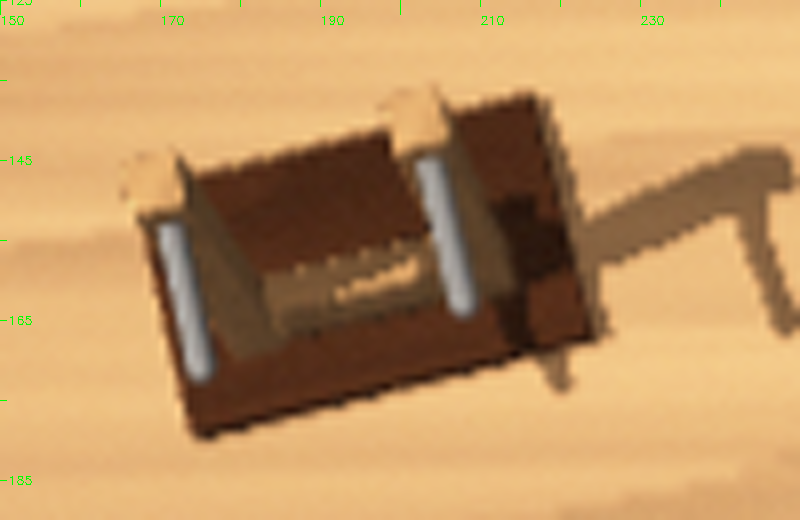

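View pics/c3.png

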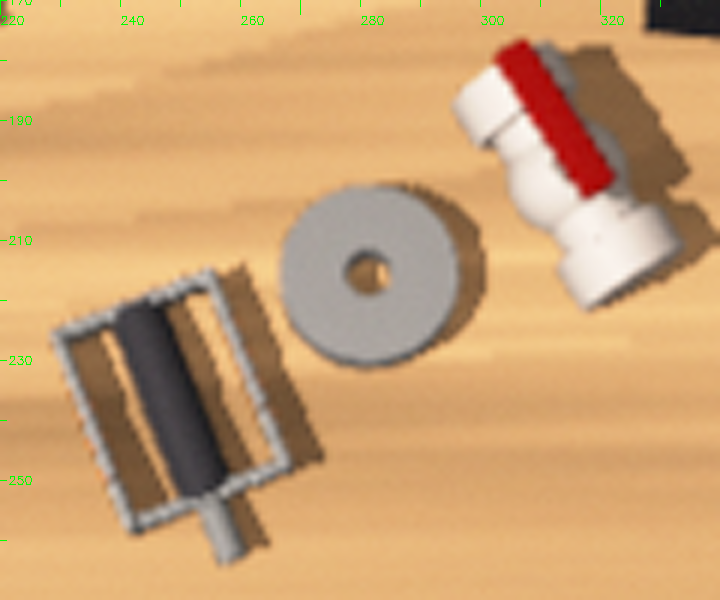

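View pics/c4.png

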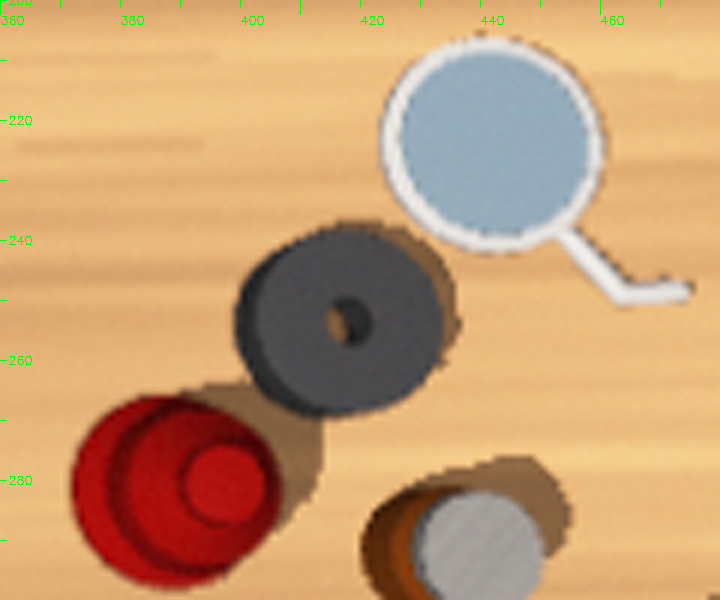

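```bash
python3 -c "
from h import *
crop('pics/scene0.png',295,105,50,90,6,'pics/d1.png')
crop('pics/scene0.png',360,145,60,95,6,'pics/d2.png')
crop('pics/scene0.png',260,190,75,90,6,'pics/d3.png')
crop('pics/scene0.png',110,240,100,140,5,'pics/d4.png')
a=[cv2.imread(f'pics/d{k}.png') for k in (1,2)]
h=max(x.shape[0] for x in a)
cv2.imwrite('pics/d12.png',np.hstack([cv2.copyMakeBorder(x,0,h-x.shape[0],0,6,0) for x in a]))
"
```

```text
(no output)
```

View pics/d12.png

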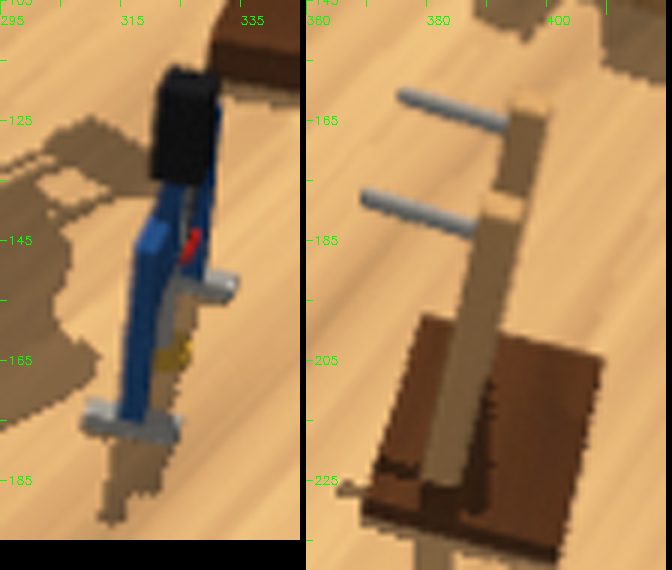

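View pics/d3.png

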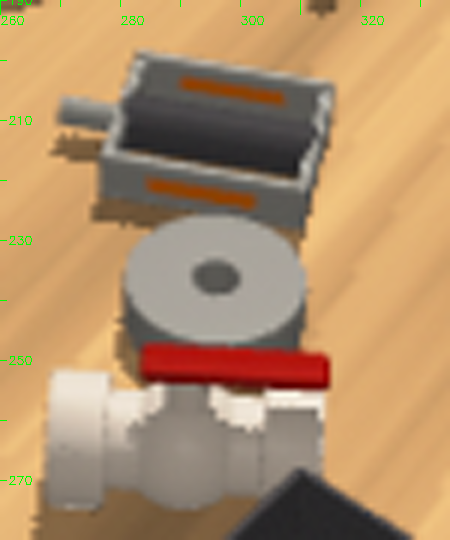

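View pics/d4.png

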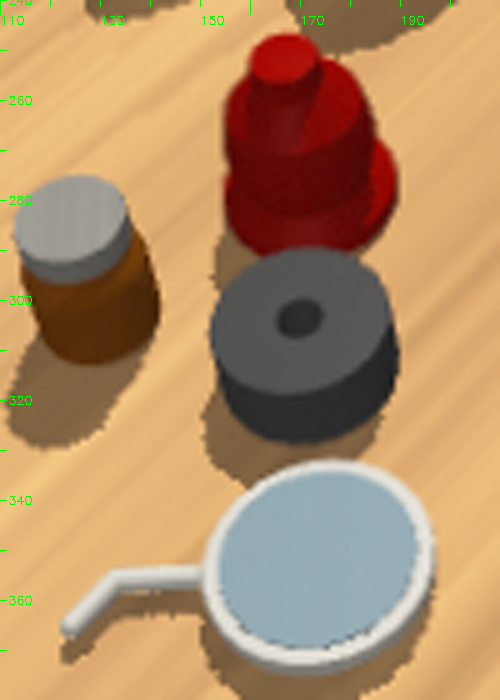

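```bash
cat > fit.py <<'E'
from h import *
from scipy.optimize import least_squares
def fit(C,x0,views=('top','scene')):
    C=[c for c in C if c[0] in views]
    def f(p):
        r=[]
        for n in views:
            L=[c for c in C if c[0]==n]
            if not L: continue
            P=np.array([c[2] for c in L],float)/1000
            W=P@R.from_euler('z',p[2]).as_matrix().T+[p[0],p[1],0]
            r.append(w2px(n,W)-np.array([c[1] for c in L]))
        return np.vstack(r).ravel()
    s=least_squares(f,x0,loss='soft_l1'); 
    return s.x, f(s.x).reshape(-1,2).round(1)
G=[('top',a,b) for a,b in [((107.5,267.5),(6,75,115)),((109,271.5),(-6,75,115)),((169.4,248.75),(6,-75,115)),((170.6,253.75),(-6,-75,115)),((124.4,281.5),(-25,76,0)),((130.6,279.4),(-25,60,0)),((176.9,265.25),(-25,-60,0)),((181.25,263.1),(-25,-76,0)),((176.9,246.25),(25,-76,10)),((125,254.4),(14,14,170)),((135,251),(14,-14,170)),((128.1,265),(-14,14,170))]]
G+=[('scene',a,b) for a,b in [((318,144.2),(-6,-75,115)),((322.5,142.5),(6,-75,115)),((308.3,175.8),(-25,-76,0)),((324.7,178.7),(25,-76,0))]]
K=[('top',a,b) for a,b in [((175,171.9),(-58,40,153.4)),((207.9,163.2),(-58,-40,153.4)),((175,179.75),(-30,70,12)),((224.75,167.5),(-30,-70,12)),((216.9,136.9),(60,-70,12)),((171.25,152.75),(-9,40,150.3)),((203.5,144.75),(-9,-40,150.3))]]
K+=[('scene',a,b) for a,b in [((369.8,177.7),(-60,-40,153.6)),((376,160.8),(-60,40,153.6)),((388.3,183.5),(-9,-40,150.3)),((393.2,166),(-9,40,150.3)),((369.3,228.3),(-30,-70,12)),((401.5,236.7),(60,-70,12)),((409.8,204.7),(60,70,12)),((379.3,197.7),(-30,70,12))]]
if __name__=='__main__':
    for nm,C,x0 in(('gauge',G,(.37,.33,.2)),('rack',K,(.5,.25,.2))):
        for v in (('top','scene'),('top',),('scene',)):
            x,r=fit(C,x0,v); print(nm,v,x[:2].round(4),np.degrees(x[2]).round(2)); 
            if len(v)==2 : print(r.tolist())
    for nm,n,u,v,z in(('thin','top',281.7,215.5,.026),('thin','scene',296,236.3,.026),('thick','top',418.3,253.7,.04),('thick','scene',170,303.6,.04),('pedal','top',245,243,.028),('mirror','top',441.8,224,.02),('lamp','top',397.5,280.5,.1),('jar','top',440,292,.075),('valve','top',317,200,.04)):
        print(nm,n,px2w(n,u,v,z)[:2].round(4))
E
python3 fit.py
```

```text
gauge ('top', 'scene') [0.3839 0.3351] 16.22
[[-0.5, -0.4], [-0.8, 0.5], [-0.7, -0.7], [-0.6, -1.0], [1.1, -0.1], [0.9, 0.1], [-0.7, 0.3], [0.9, 0.6], [-0.6, -1.0], [-1.1, -0.4], [1.1, -0.8], [-1.1, 0.8], [-1.4, 1.7], [-2.0, 4.2], [-0.5, 0.1], [-1.2, 0.4]]
gauge ('top',) [0.3833 0.3343] 15.54
gauge ('scene',) [0.3773 0.3406] 21.42
rack ('top', 'scene') [0.655  0.2169] 12.81
[[0.6, -0.7], [0.6, 0.2], [-1.3, -1.4], [-0.3, -1.2], [0.1, -1.4], [0.4, -0.3], [0.7, 0.0], [-1.5, -0.6], [-1.3, -0.6], [-0.6, -0.6], [0.0, -0.4], [-0.3, -0.8], [0.5, -0.3], [0.2, -0.5], [0.1, -1.2]]
rack ('top',) [0.6533 0.2175] 12.87
rack ('scene',) [0.6568 0.2152] 12.95
thin top [ 0.4996 -0.0098]
thin scene [ 0.5038 -0.0109]
thick top [ 0.3902 -0.3568]
thick scene [ 0.3949 -0.3575]
pedal top [0.4287 0.0875]
mirror top [ 0.4688 -0.431 ]
lamp top [ 0.3217 -0.2825]
jar top [ 0.2927 -0.3906]
valve top [ 0.5364 -0.103 ]
```

```bash
cat >> h.py <<'E'
def yawof(Rt): return np.degrees(np.arctan2(Rt[1,0],Rt[0,0]))
def goal(*pts):
    s=bot.read_state(); Rt=s['tcp_rot']; p=s['position']
    print('t',round(s['time_s'],2),'pos',p.round(4),'yaw',round(yawof(Rt),2),'F',s['force'].round(1),'open',round(s['opening'],3),'tilt',Rt[:2,2].round(4))
    for g in pts:
        d=Rt.T@(np.array(g[:3])-p)*100
        dyaw=(g[3]-yawof(Rt)+90)%180-90
        print('dx %.2f dy %.2f dz %.2f twist %.1f'%(*d,-dyaw))
E
python3 -c "
from h import *
goal((.385,.335,.22,16),(.385,.335,.129,16))
print(px2w('top',330,178,.1),px2w('scene',304,268,.1))
"
```

```text
t 0.1 pos [0.1705 0.6006 0.2217] yaw 74.14 F [-0.5 -0.4  0.5] open 1.002 tilt [-0.0009 -0.0017]
dx -19.69 dy 27.90 dz 0.20 twist 58.1
dx -19.67 dy 27.90 dz 9.30 twist 58.1
[ 0.57927165 -0.13159934  0.1       ] [ 0.60672326 -0.14742469  0.1       ]
```

Call:
arm_command:
  plan:
    - {"claw": 1,"dx": -19.7,"dy": 27.9,"dz": 0,"twist": 58}
    - {"claw": 1,"dx": -19.7,"dy": 27.9,"dz": 0,"twist": 58}
    - {"claw": 1,"dx": -19.7,"dy": 27.9,"dz": 0,"twist": 58}
    - {"claw": 1,"dx": -19.7,"dy": 27.9,"dz": 0,"twist": 58}
    - {"claw": 1,"dx": -19.7,"dy": 27.9,"dz": 0,"twist": 58}
    - {"claw": 1,"dx": -19.7,"dy": 27.9,"dz": 0,"twist": 58}
    - {"claw": 1,"dx": -19.7,"dy": 27.9,"dz": 0,"twist": 58}
    - {"claw": 1,"dx": -19.7,"dy": 27.9,"dz": 0,"twist": 58}

```text
time_s: 0.77
position: [0.3803, 0.3397, 0.2218]
tcp_rot: [[0.959, 0.284, -0.001], [0.284, -0.959, -0.002], [-0.002, 0.002, -1.0]]
force: [0.7, 0.9, 0.2]
opening: 0.997
```

```bash
python3 -c "
from h import *
goal((.385,.335,.22,16),(.385,.335,.129,16))"
```

```text
t 0.77 pos [0.3803 0.3397 0.2218] yaw 16.51 F [0.7 0.9 0.2] open 0.997 tilt [-0.0014 -0.002 ]
dx 0.32 dy 0.58 dz 0.18 twist 0.5
dx 0.34 dy 0.57 dz 9.28 twist 0.5
```

Call:
arm_command:
  plan:
    - {"claw": 1,"dx": 0.34,"dy": 0.57,"dz": 0.2,"twist": 0.5}
    - {"claw": 1,"dx": 0.34,"dy": 0.57,"dz": 0.2,"twist": 0.5}

```text
time_s: 0.93
position: [0.3868, 0.333, 0.2193]
tcp_rot: [[0.963, 0.271, -0.002], [0.271, -0.963, -0.003], [-0.003, 0.002, -1.0]]
force: [-0.5, 0.2, 0.4]
opening: 1.0
```

```bash
python3 -c "
from h import *
for n in ('top','scene'): cv2.imwrite(f'pics/{n}1.png',bot.capture(n)[:,:,::-1])
goal((.385,.335,.129,16))
crop('pics/top1.png',90,220,100,75,8,'pics/e1.png')
crop('pics/scene1.png',270,60,100,130,5,'pics/e2.png')
s=bot.read_state();p=s['position'];Rt=s['tcp_rot']
for n in ('top','scene'): print(n,w2px(n,[p,p+.0585*Rt[:,0],p-.0585*Rt[:,0],p+.0435*Rt[:,0],p-.0435*Rt[:,0]]).round(1).tolist())
"
```

```text
t 1.03 pos [0.3846 0.3353 0.2194] yaw 16.01 F [-0.5 -0.6  0.2] open 0.997 tilt [-0.0029 -0.0019]
dx 0.06 dy 0.03 dz 9.04 twist 0.0
top [[124.4, 255.7], [117.9, 230.1], [131.0, 282.0], [119.5, 236.6], [129.3, 275.2]]
scene [[327.6, 102.8], [347.3, 106.4], [308.2, 99.4], [342.2, 105.5], [313.1, 100.3]]
```

View pics/e1.png

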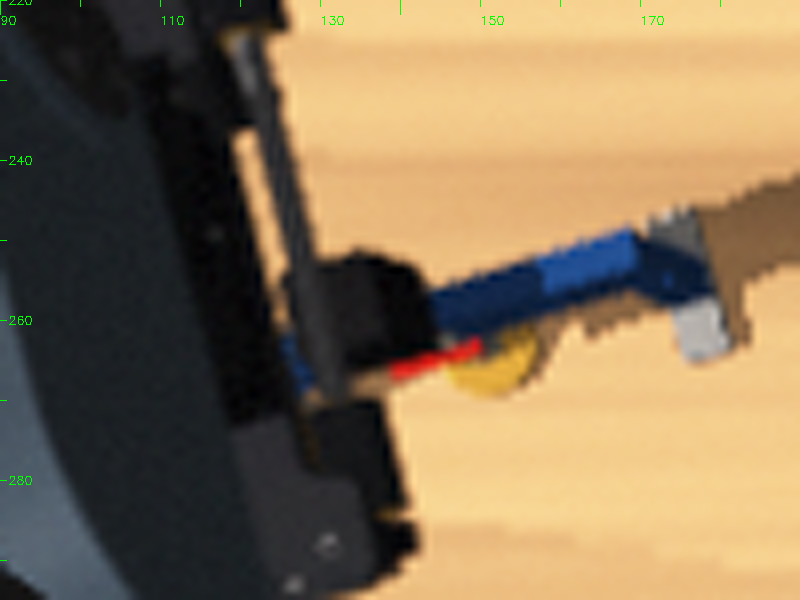

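View pics/e2.png

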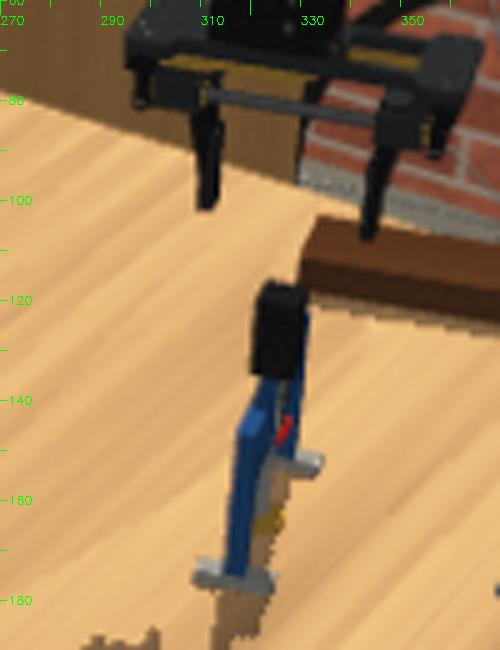

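The fingertips in the scene view show up about 1.5–2 px lower than calibrated. That points to a small bias in the scene camera, so I trust the top view more. The fingers straddle the grip along the gauge's x, so I'll descend now.

Call:
arm_command:
  plan:
    - {"claw": 1,"dx": 0,"dy": 0,"dz": 3}
    - {"claw": 1,"dx": 0,"dy": 0,"dz": 6}
    - {"claw": 1,"dx": 0,"dy": 0,"dz": 8}
    - {"claw": 1,"dx": 0,"dy": 0,"dz": 9}
    - {"claw": 1,"dx": 0,"dy": 0,"dz": 9}
    - {"claw": 0.6,"dx": 0,"dy": 0,"dz": 9}
    - {"claw": 0.3,"dx": 0,"dy": 0,"dz": 9}
    - {"claw": 0.2,"dx": 0,"dy": 0,"dz": 9}

```text
$.plan[0]: bad value
```

Call:
arm_command:
  plan:
    - {"claw": 0}
    - {"claw": 0}
    - {"claw": 0}
    - {"claw": 0}

```text
$.plan[0]: bad value
```

```bash
python3 -c "
from h import *
goal((.3846,.3353,.129,16))
for n in ('top','scene'): cv2.imwrite(f'pics/{n}2.png',bot.capture(n)[:,:,::-1])
crop('pics/scene2.png',270,60,100,130,5,'pics/e2.png')
for z in (0,.0):
  for d in (-2,0): print('thick',px2w('scene',170,303.6+d,.04),'thin',px2w('scene',296,236.3+d,.026))
"
```

```text
t 1.03 pos [0.3846 0.3353 0.2194] yaw 16.01 F [-0.5 -0.6  0.2] open 0.997 tilt [-0.0029 -0.0019]
dx 0.03 dy -0.01 dz 9.04 twist 0.0
thick [ 0.39116834 -0.35356151  0.04      ] thin [ 0.49990109 -0.00470182  0.026     ]
thick [ 0.39493027 -0.35750159  0.04      ] thin [ 0.50378444 -0.01086499  0.026     ]
thick [ 0.39116834 -0.35356151  0.04      ] thin [ 0.49990109 -0.00470182  0.026     ]
thick [ 0.39493027 -0.35750159  0.04      ] thin [ 0.50378444 -0.01086499  0.026     ]
```

View pics/e2.png

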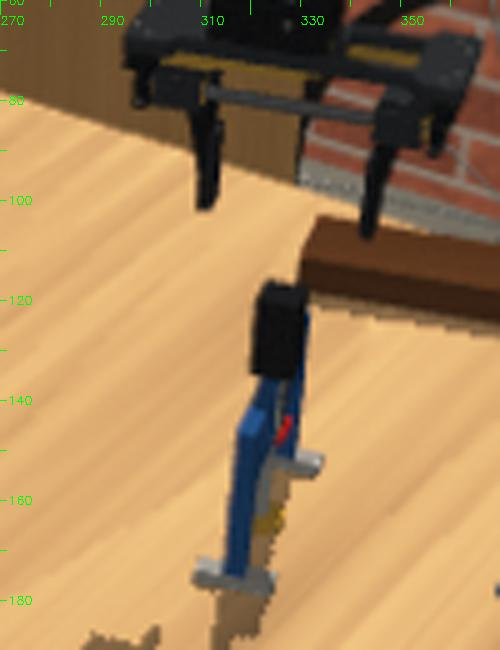

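All keys are required in every row, so I'll resend with them.

Call:
arm_command:
  plan:
    - {"claw": 1,"dx": 0,"dy": 0,"dz": 3,"twist": 0}
    - {"claw": 1,"dx": 0,"dy": 0,"dz": 6,"twist": 0}
    - {"claw": 1,"dx": 0,"dy": 0,"dz": 8,"twist": 0}
    - {"claw": 1,"dx": 0,"dy": 0,"dz": 9,"twist": 0}
    - {"claw": 1,"dx": 0,"dy": 0,"dz": 9,"twist": 0}
    - {"claw": 0.6,"dx": 0,"dy": 0,"dz": 9,"twist": 0}
    - {"claw": 0.3,"dx": 0,"dy": 0,"dz": 9,"twist": 0}
    - {"claw": 0.2,"dx": 0,"dy": 0,"dz": 9,"twist": 0}

```text
time_s: 1.8
position: [0.3845, 0.3369, 0.1309]
tcp_rot: [[0.96, 0.279, 0.0], [0.279, -0.96, -0.0], [0.0, 0.0, -1.0]]
force: [0.4, -0.2, -0.8]
opening: 0.855
```

Call:
arm_command:
  plan:
    - {"claw": 0,"dx": 0,"dy": 0,"dz": 0,"twist": 0}
    - {"claw": 0,"dx": 0,"dy": 0,"dz": 0,"twist": 0}
    - {"claw": 0,"dx": 0,"dy": 0,"dz": 0,"twist": 0}
    - {"claw": 0,"dx": 0,"dy": 0,"dz": 0,"twist": 0}

```text
time_s: 2.13
position: [0.3847, 0.3369, 0.1313]
tcp_rot: [[0.96, 0.279, 0.001], [0.279, -0.96, 0.0], [0.001, 0.0, -1.0]]
force: [0.0, 1.2, 0.2]
opening: 0.552
```

```bash
python3 -c "
from h import *
for n in ('top','scene'): cv2.imwrite(f'pics/{n}2.png',bot.capture(n)[:,:,::-1])
goal((.3846,.3353,.129,16))
crop('pics/scene2.png',270,60,100,130,5,'pics/e2.png')
"
```

```text
t 2.23 pos [0.3846 0.3368 0.1311] yaw 16.18 F [0.4 0.2 0.2] open 0.463 tilt [ 0.0006 -0.0002]
dx -0.04 dy 0.14 dz 0.21 twist 0.2
```

View pics/e2.png

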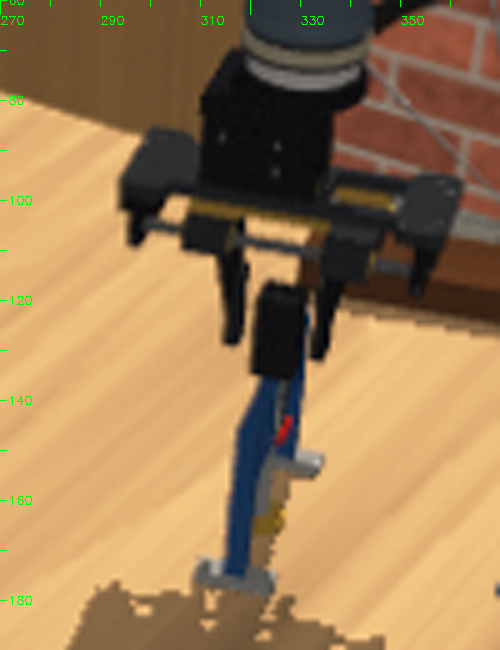

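The fingers sit on both sides of the grip and are roughly centred, so I'll keep closing.

Call:
arm_command:
  plan:
    - {"claw": 0,"dx": 0,"dy": 0,"dz": 0.15,"twist": 0}
    - {"claw": 0,"dx": 0,"dy": 0,"dz": 0.15,"twist": 0}
    - {"claw": 0,"dx": 0,"dy": 0,"dz": 0.15,"twist": 0}
    - {"claw": 0,"dx": 0,"dy": 0,"dz": 0.15,"twist": 0}
    - {"claw": 0,"dx": 0,"dy": 0,"dz": 0.15,"twist": 0}
    - {"claw": 0,"dx": 0,"dy": 0,"dz": 0.15,"twist": 0}

```text
time_s: 2.73
position: [0.3846, 0.3367, 0.1293]
tcp_rot: [[0.96, 0.279, 0.0], [0.279, -0.96, -0.0], [0.0, 0.001, -1.0]]
force: [1.1, -0.2, -3.3]
opening: 0.323
```

```bash
python3 -c "
from h import *
for n in ('top','scene'): cv2.imwrite(f'pics/{n}3.png',bot.capture(n)[:,:,::-1])
goal((.3846,.3353,.129,16))
"
```

```text
t 2.83 pos [0.3845 0.3367 0.1293] yaw 16.18 F [ 0.8  0.  -3. ] open 0.324 tilt [ 0.0003 -0.0005]
dx -0.03 dy 0.14 dz 0.03 twist 0.2
```

```bash
cat > clr.py <<'E'
from h import *
# obstacle points at the table, world
def circ(c,r): a=np.linspace(0,2*np.pi,60); return np.c_[c[0]+r*np.cos(a),c[1]+r*np.sin(a)]
def seg(a,b,n=40): t=np.linspace(0,1,n)[:,None]; return np.array(a)*(1-t)+np.array(b)*t
def pxl(L,z,n='top'): return [px2w(n,u,v,z)[:2] for u,v in L]
def poly(L,z): P=pxl(L,z); return np.vstack([seg(P[i],P[(i+1)%len(P)]) for i in range(len(P))])
c=px2w('top',441.8,224,.02)[:2]
# lamp base centre from base ring
lamp=px2w('top',385,284,.02)[:2]; print('lamp',lamp)
jar=px2w('top',440,292,.075)[:2]
stem=pxl([(454,239),(463,249),(475,248)],.01)
thickobs=np.vstack([circ(c,.048),circ(lamp,.042),circ(jar,.028),seg(stem[0],stem[1]),seg(stem[1],stem[2])])
# c3: crop scale 6 origin 220,170
q=lambda L:[(220+a/6,170+b/6) for a,b in L]
pedal=np.vstack([poly(q([(55,335),(210,272),(290,465),(135,530)]),.028),poly(q([(215,500),(240,550),(225,560),(200,505)]),.014)])
valve=poly(q([(455,105),(500,45),(545,40),(620,150),(680,240),(590,310),(480,150)]),.03)
thinobs=np.vstack([pedal,valve])
def best(ctr,obs):
    for a in range(-90,90,5):
        R2=np.array([[np.cos(np.radians(a)),-np.sin(np.radians(a))],[np.sin(np.radians(a)),np.cos(np.radians(a))]])
        L=(obs-ctr)@R2   # bridge along local x
        def rd(cx,hx,hy): d=np.maximum(np.abs(L-[cx,0])-[hx,hy],0); return np.hypot(*d.T).min()
        print(a,'pad+ %.0f pad- %.0f plate %.0f mm'%tuple(1000*v for v in(rd(.068,.008,.025),rd(-.068,.008,.025),rd(0,.075,.006))))
print('thick');best(np.array([.3905,-.356]),thickobs)
print('thin');best(np.array([.4998,-.0085]),thinobs)
E
python3 clr.py; python3 -c "
from h import *
goal((.39,.33,.26,0))"
```

```text
lamp [ 0.31571796 -0.27147124]
thick
-90 pad+ 5 pad- 9 plate 24 mm
-85 pad+ 0 pad- 3 plate 18 mm
-80 pad+ 0 pad- 0 plate 11 mm
-75 pad+ 0 pad- 0 plate 5 mm
-70 pad+ 0 pad- 0 plate 0 mm
-65 pad+ 0 pad- 0 plate 0 mm
-60 pad+ 0 pad- 0 plate 0 mm
-55 pad+ 0 pad- 0 plate 0 mm
-50 pad+ 0 pad- 0 plate 0 mm
-45 pad+ 0 pad- 0 plate 0 mm
-40 pad+ 0 pad- 0 plate 0 mm
-35 pad+ 0 pad- 0 plate 0 mm
-30 pad+ 0 pad- 0 plate 0 mm
-25 pad+ 0 pad- 0 plate 0 mm
-20 pad+ 0 pad- 0 plate 0 mm
-15 pad+ 0 pad- 0 plate 2 mm
-10 pad+ 0 pad- 2 plate 9 mm
-5 pad+ 0 pad- 0 plate 14 mm
0 pad+ 2 pad- 0 plate 9 mm
5 pad+ 9 pad- 0 plate 4 mm
10 pad+ 14 pad- 0 plate 2 mm
15 pad+ 20 pad- 0 plate 1 mm
20 pad+ 25 pad- 0 plate 1 mm
25 pad+ 31 pad- 0 plate 1 mm
30 pad+ 37 pad- 0 plate 2 mm
35 pad+ 42 pad- 0 plate 5 mm
40 pad+ 48 pad- 0 plate 10 mm
45 pad+ 53 pad- 0 plate 15 mm
50 pad+ 55 pad- 3 plate 21 mm
55 pad+ 49 pad- 8 plate 27 mm
60 pad+ 44 pad- 15 plate 34 mm
65 pad+ 38 pad- 21 plate 40 mm
70 pad+ 33 pad- 27 plate 45 mm
75 pad+ 27 pad- 22 plate 41 mm
80 pad+ 21 pad- 17 plate 36 mm
85 pad+ 15 pad- 12 plate 31 mm
thin
[... 502 characters left out ...]
d+ 9 pad- 8 plate 25 mm
0 pad+ 16 pad- 13 plate 31 mm
5 pad+ 22 pad- 18 plate 37 mm
10 pad+ 28 pad- 25 plate 44 mm
15 pad+ 33 pad- 31 plate 50 mm
20 pad+ 39 pad- 37 plate 56 mm
25 pad+ 44 pad- 43 plate 56 mm
30 pad+ 42 pad- 48 plate 53 mm
35 pad+ 36 pad- 43 plate 50 mm
40 pad+ 31 pad- 37 plate 46 mm
45 pad+ 25 pad- 30 plate 42 mm
50 pad+ 19 pad- 25 plate 37 mm
55 pad+ 14 pad- 19 plate 32 mm
60 pad+ 8 pad- 14 plate 27 mm
65 pad+ 3 pad- 9 plate 22 mm
70 pad+ 0 pad- 5 plate 16 mm
75 pad+ 0 pad- 2 plate 10 mm
80 pad+ 0 pad- 0 plate 5 mm
85 pad+ 0 pad- 0 plate 0 mm
t 2.83 pos [0.3845 0.3367 0.1293] yaw 16.18 F [ 0.8  0.  -3. ] open 0.324 tilt [ 0.0003 -0.0005]
dx 0.34 dy 0.81 dz -13.06 twist 16.2
```

Call:
arm_command:
  plan:
    - {"claw": 0,"dx": 0,"dy": 0,"dz": -2,"twist": 0}
    - {"claw": 0,"dx": 0,"dy": 0,"dz": -5,"twist": 0}
    - {"claw": 0,"dx": 0,"dy": 0,"dz": -9,"twist": 0}
    - {"claw": 0,"dx": 0,"dy": 0,"dz": -12,"twist": 0}
    - {"claw": 0,"dx": 0,"dy": 0,"dz": -13,"twist": 0}
    - {"claw": 0,"dx": 0,"dy": 0,"dz": -13,"twist": 0}

```text
time_s: 3.33
position: [0.3856, 0.3376, 0.2622]
tcp_rot: [[0.96, 0.279, 0.005], [0.279, -0.96, 0.003], [0.006, -0.001, -1.0]]
force: [0.5, -0.1, -4.7]
opening: 0.317
```

```bash
python3 -c "
from h import *
goal((.45,.15,.26,10),(.45,.0,.26,0),(.45,-.15,.26,-10),(.391,-.356,.26,-20))"
```

```text
t 3.33 pos [0.3856 0.3376 0.2622] yaw 16.19 F [ 0.5 -0.1 -4.7] open 0.317 tilt [0.0055 0.0026]
dx 0.95 dy 19.81 dz 0.21 twist 6.2
dx -3.23 dy 34.22 dz 0.17 twist 16.2
dx -7.41 dy 48.62 dz 0.13 twist 26.2
dx -18.82 dy 66.76 dz 0.04 twist 36.2
```

Call:
arm_command:
  plan:
    - {"claw": 0,"dx": 0.3,"dy": 3,"dz": 0,"twist": 2}
    - {"claw": 0,"dx": 0.6,"dy": 7,"dz": 0,"twist": 4}
    - {"claw": 0,"dx": 1,"dy": 11,"dz": 0,"twist": 6}
    - {"claw": 0,"dx": 1,"dy": 15,"dz": 0,"twist": 9}
    - {"claw": 0,"dx": 0.9,"dy": 19,"dz": 0,"twist": 12}
    - {"claw": 0,"dx": 0,"dy": 23,"dz": 0,"twist": 14}
    - {"claw": 0,"dx": -1,"dy": 27,"dz": 0,"twist": 16}
    - {"claw": 0,"dx": -2,"dy": 30.5,"dz": 0,"twist": 18}

```text
time_s: 4.0
position: [0.4497, 0.037, 0.2598]
tcp_rot: [[0.999, -0.034, 0.001], [-0.034, -0.999, 0.003], [0.001, -0.003, -1.0]]
force: [1.0, -0.2, -4.5]
opening: 0.32
```

```bash
python3 -c "
from h import *
goal((.45,.0,.26,0),(.45,-.15,.26,-10),(.391,-.356,.26,-20))"
```

```text
t 4.0 pos [0.4497 0.037  0.2598] yaw -1.93 F [ 1.  -0.2 -4.5] open 0.32 tilt [0.0006 0.0028]
dx 0.16 dy 3.69 dz -0.03 twist -1.9
dx 0.66 dy 18.69 dz -0.08 twist 8.1
dx -4.54 dy 39.47 dz -0.14 twist 18.1
```

Call:
arm_command:
  plan:
    - {"claw": 0,"dx": 0,"dy": 4,"dz": 0,"twist": 2}
    - {"claw": 0,"dx": 0,"dy": 8,"dz": 0,"twist": 4}
    - {"claw": 0,"dx": 0,"dy": 12,"dz": 0,"twist": 6}
    - {"claw": 0,"dx": -0.3,"dy": 16,"dz": 0,"twist": 8}
    - {"claw": 0,"dx": -0.8,"dy": 20,"dz": 0,"twist": 10}
    - {"claw": 0,"dx": -1.4,"dy": 24,"dz": 0,"twist": 12}
    - {"claw": 0,"dx": -2.2,"dy": 28,"dz": 0,"twist": 14}
    - {"claw": 0,"dx": -3,"dy": 31.5,"dz": 0,"twist": 16}

```text
time_s: 4.67
position: [0.4072, -0.2782, 0.2567]
tcp_rot: [[0.951, -0.31, -0.003], [-0.31, -0.951, 0.006], [-0.004, -0.005, -1.0]]
force: [0.2, 0.1, -5.0]
opening: 0.322
```

```bash
python3 -c "
from h import *
goal((.391,-.356,.26,-20))"
```

```text
t 4.67 pos [ 0.4072 -0.2782  0.2567] yaw -18.07 F [ 0.2  0.1 -5. ] open 0.322 tilt [-0.0025  0.0056]
dx 0.87 dy 7.90 dz -0.37 twist 1.9
```

Call:
arm_command:
  plan:
    - {"claw": 0,"dx": 0.4,"dy": 3.5,"dz": -0.2,"twist": 1}
    - {"claw": 0,"dx": 0.7,"dy": 6,"dz": -0.3,"twist": 1.9}
    - {"claw": 0,"dx": 0.87,"dy": 7.5,"dz": -0.3,"twist": 1.9}
    - {"claw": 0,"dx": 0.87,"dy": 7.9,"dz": 0,"twist": 1.9}
    - {"claw": 0,"dx": 0.87,"dy": 7.9,"dz": 3,"twist": 1.9}
    - {"claw": 0,"dx": 0.87,"dy": 7.9,"dz": 5.5,"twist": 1.9}
    - {"claw": 0,"dx": 0.87,"dy": 7.9,"dz": 6.5,"twist": 1.9}
    - {"claw": 0,"dx": 0.87,"dy": 7.9,"dz": 6.5,"twist": 1.9}

```text
time_s: 5.33
position: [0.3891, -0.3514, 0.1879]
tcp_rot: [[0.94, -0.34, -0.008], [-0.34, -0.94, 0.014], [-0.013, -0.011, -1.0]]
force: [-1.0, 1.2, -4.3]
opening: 0.315
```

```bash
python3 -c "
from h import *
for n in ('top','scene'): cv2.imwrite(f'pics/{n}4.png',bot.capture(n)[:,:,::-1])
crop('pics/scene4.png',100,190,130,170,4,'pics/f1.png')
crop('pics/top4.png',360,190,130,110,6,'pics/f2.png')
goal((.391,-.356,.1293,-20))
"
```

```text
t 5.43 pos [ 0.3911 -0.3545  0.1913] yaw -19.89 F [ 0.3 -0.6 -3.8] open 0.317 tilt [-0.003   0.0068]
dx 0.07 dy 0.18 dz 6.19 twist 0.1
```

View pics/f1.png

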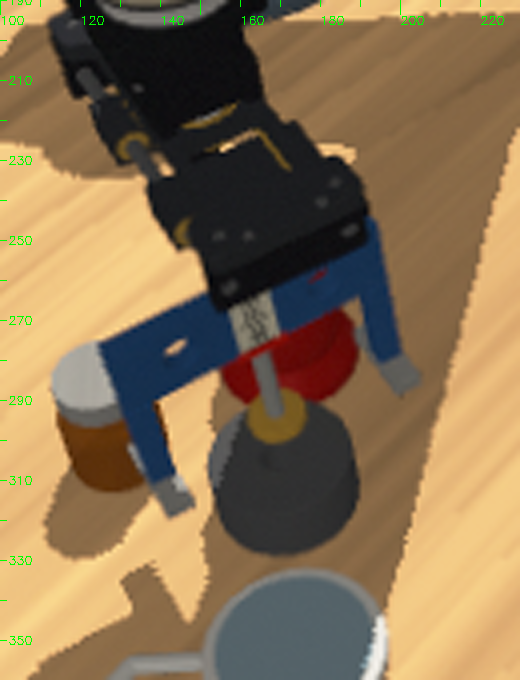

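View pics/f2.png

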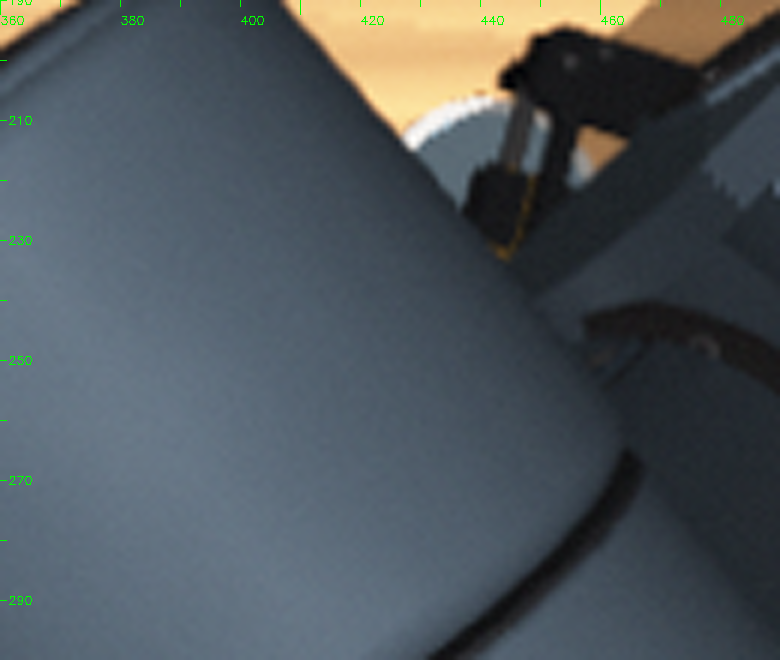

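```bash
cat > pr.py <<'E'
from h import *
def gauge(pos,yaw,z0,L):
    M=R.from_euler('z',yaw,degrees=True).as_matrix()
    return np.array(L)/1000@M.T+[pos[0],pos[1],z0]
E
python3 -c "
from pr import *
s=bot.read_state();p=s['position'];y=yawof(s['tcp_rot']);z0=p[2]-.1293
a=np.radians(np.arange(0,360,30))
i=cv2.imread('pics/scene4.png')
names=[(0,0,0),(25,-76,0),(25,-60,0),(25,-76,10),(25,76,0),(25,60,0),(25,60,10),(6,-75,115),(6,75,115),(6,75,70),(6,-75,70)]
W=w2px('scene',gauge(p,y,z0,names))
for n,w in zip(names,W): print(n,w.round(1))
i=cv2.resize(i[190:360,100:230],None,fx=4,fy=4,interpolation=cv2.INTER_CUBIC)
for w in W: cv2.circle(i,tuple(int(v) for v in (w-[100,190])*4),2,(0,255,0),-1)
W=w2px('scene',gauge(p,y,z0,[(16*np.cos(t),16*np.sin(t),0) for t in a]))
for w in W: cv2.circle(i,tuple(int(v) for v in (w-[100,190])*4),1,(0,255,255),-1)
W=w2px('scene',[(.3905+.04*np.cos(t),-.356+.04*np.sin(t),h) for t in a for h in (0,.04)])
for w in W: cv2.circle(i,tuple(int(v) for v in (w-[100,190])*4),1,(255,0,255),-1)
cv2.imwrite('pics/f3.png',i)
"
```

```text
(0, 0, 0) [168.2 295.8]
(25, -76, 0) [140.5 320.5]
(25, -60, 0) [147.6 316.9]
(25, -76, 10) [139.6 317.7]
(25, 76, 0) [204.5 287.4]
(25, 60, 0) [198.2 290.7]
(25, 60, 10) [197.7 287.8]
(6, -75, 115) [125.9 278.8]
(6, 75, 115) [194.6 246.5]
(6, 75, 70) [196.8 261. ]
(6, -75, 70) [130.6 293.3]
```

View pics/f3.png

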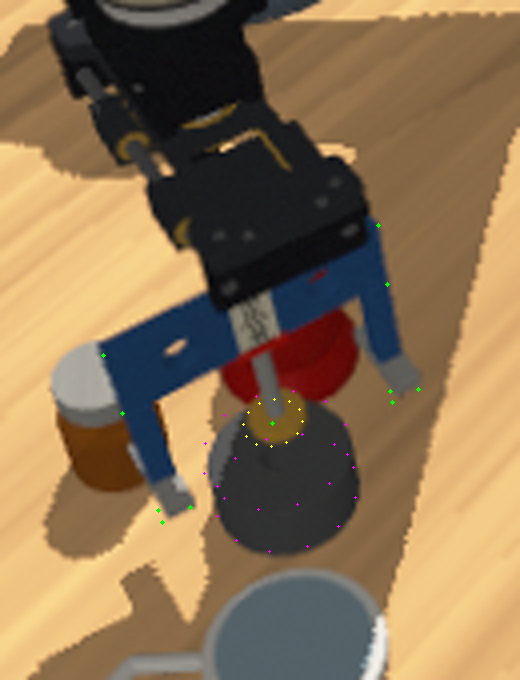

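```bash
python3 -c "
from h import *
crop('pics/scene4.png',125,265,90,70,8,'pics/f4.png')"
```

```text
(no output)
```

View pics/f4.png

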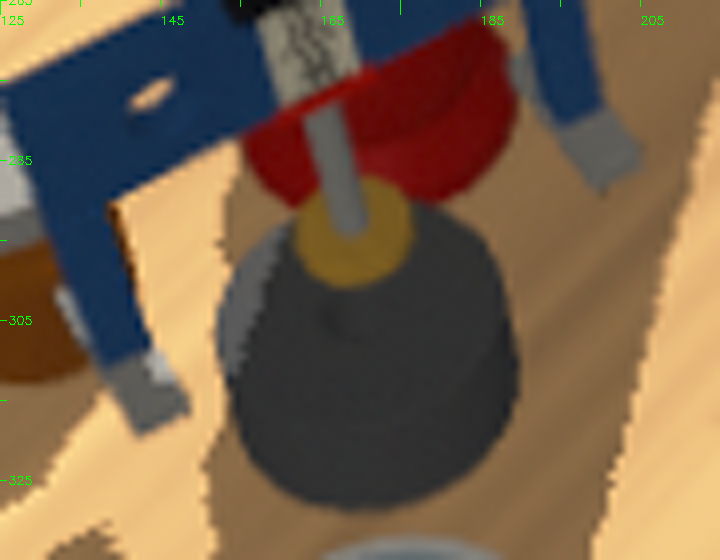

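```bash
python3 -c "
from pr import *
from scipy.optimize import least_squares
s=bot.read_state();p=s['position'];y=yawof(s['tcp_rot']);z0=p[2]-.1293
t=np.radians(np.arange(0,360,5))
F=np.c_[16*np.cos(t),16*np.sin(t),0*t]
def f(d):
    q=p[:2]+d
    W=w2px('scene',gauge(q,y,z0,F))
    P=w2px('scene',gauge(q,y,z0,[(25,-76,0),(25,-60,0),(25,60,0),(25,76,0)]))-[(142.5,319.6),(148.75,316),(200.4,289.1),(205,284.4)]
    return np.r_[2*((W[:,0].min()+W[:,0].max())/2-169.25),2*(W[:,1].max()-300.9),P.ravel()]
r=least_squares(f,[0,0],diff_step=.01,x_scale=.01,loss='linear');r=least_squares(f,[0.001,0.001],method='lm',diff_step=1e-3); print('gauge-tcp',r.x,r.fun.round(1),'gauge',p[:2]+r.x)
def g(q):
    A=w2px('scene',np.c_[q[0]+.04*np.cos(t),q[1]+.04*np.sin(t),0*t]);B=w2px('scene',np.c_[q[0]+.04*np.cos(t),q[1]+.04*np.sin(t),0*t+.04])
    C=np.vstack([A,B]); H=w2px('scene',[(q[0],q[1],.04)])[0]
    return np.r_[C[:,0].min()-152.1,C[:,0].max()-190,C[:,1].max()-328.9,H-[170,303.8]]
r=least_squares(g,[.39,-.356],method='lm',diff_step=1e-3);print('seal',r.x,r.fun.round(1))
"
```

```text
gauge-tcp [-1.45727136e-05  3.86953974e-03] [ 0.4 -0.7 -0.6 -0.3  0.2 -0.4 -1.1  0.4  0.7  1.8] gauge [ 0.39113468 -0.35066728]
seal [ 0.39462275 -0.35698161] [-0.5  0.4  0.4  0.1 -0.4]
```

```bash
python3 -c "
from h import *
goal((.3938,-.3597,.1293,-20))"
```

```text
t 5.43 pos [ 0.3911 -0.3545  0.1913] yaw -19.89 F [ 0.3 -0.6 -3.8] open 0.317 tilt [-0.003   0.0068]
dx 0.46 dy 0.43 dz 6.19 twist 0.1
```

Call:
arm_command:
  plan:
    - {"claw": 0,"dx": 0.46,"dy": 0.43,"dz": 0,"twist": 0}
    - {"claw": 0,"dx": 0.46,"dy": 0.43,"dz": 1,"twist": 0}
    - {"claw": 0,"dx": 0.46,"dy": 0.43,"dz": 2.5,"twist": 0}
    - {"claw": 0,"dx": 0.46,"dy": 0.43,"dz": 4,"twist": 0}
    - {"claw": 0,"dx": 0.46,"dy": 0.43,"dz": 5,"twist": 0}
    - {"claw": 0,"dx": 0.46,"dy": 0.43,"dz": 5.4,"twist": 0}
    - {"claw": 0,"dx": 0.46,"dy": 0.43,"dz": 5.5,"twist": 0}
    - {"claw": 0,"dx": 0.46,"dy": 0.43,"dz": 5.5,"twist": 0}

```text
time_s: 6.1
position: [0.3945, -0.3607, 0.1367]
tcp_rot: [[0.94, -0.34, -0.002], [-0.34, -0.94, 0.005], [-0.003, -0.004, -1.0]]
force: [0.6, -0.5, -1.9]
opening: 0.321
```

```bash
python3 -c "
from h import *
for n in ('scene',): cv2.imwrite(f'pics/{n}5.png',bot.capture(n)[:,:,::-1])
crop('pics/scene5.png',115,255,100,80,8,'pics/f5.png')
goal((.3938,-.3597,.1293,-20))
"
```

```text
t 6.15 pos [ 0.3945 -0.3606  0.137 ] yaw -19.89 F [ 1.1 -0.7 -2.4] open 0.318 tilt [-0.0016  0.005 ]
dx -0.09 dy -0.06 dz 0.77 twist 0.1
```

View pics/f5.png

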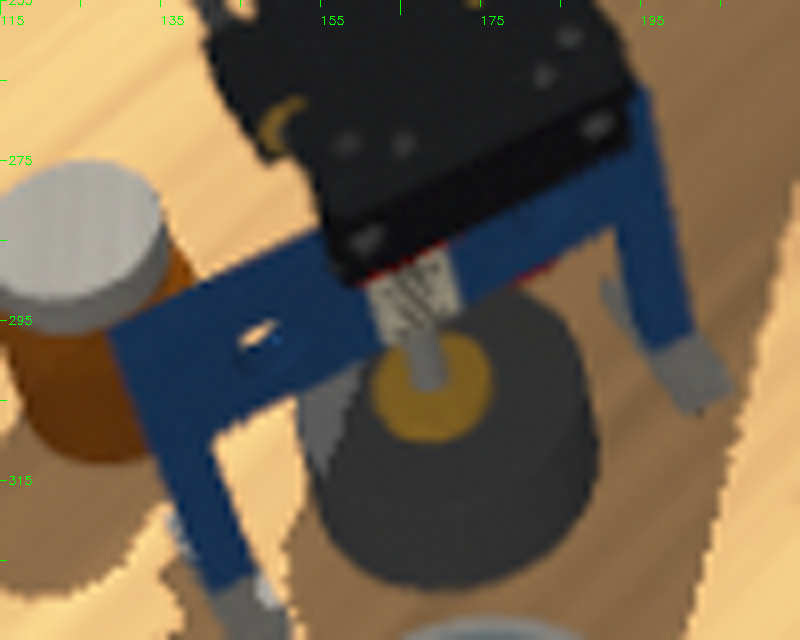

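```bash
python3 -c "
from pr import *
t=np.radians(np.arange(0,360,5))
for q in [(.3945,-.3606),(.3946,-.357),(.393,-.357),(.391,-.357)]:
  B=w2px('scene',np.c_[q[0]+.016*np.cos(t),q[1]+.016*np.sin(t),0*t+.04]); print(q,B.min(0),B.max(0),w2px('scene',[(q[0],q[1],.04)]))
"
```

```text
(0.3945, -0.3606) [161.50247617 298.53844154] [176.22229092 310.49648477] [[168.87262184 304.4501163 ]]
(0.3946, -0.357) [162.6953318  297.48844376] [177.38274557 309.39864556] [[170.04933739 303.37653478]]
(0.393, -0.357) [162.16879424 297.15208705] [176.84739951 309.04649122] [[169.51834395 303.03240003]]
(0.391, -0.357) [161.51169437 296.73223134] [176.17928598 308.60692258] [[168.8556729  302.60283856]]
```

The foot is 3–4 mm off the seal's middle, so I'll lift clear, correct and lower again.

Call:
arm_command:
  plan:
    - {"claw": 0,"dx": 0,"dy": 0,"dz": -2,"twist": 0}
    - {"claw": 0,"dx": 0,"dy": 0,"dz": -4,"twist": 0}
    - {"claw": 0,"dx": 0,"dy": 0,"dz": -4.5,"twist": 0}
    - {"claw": 0,"dx": -0.12,"dy": -0.33,"dz": -4.5,"twist": 0}
    - {"claw": 0,"dx": -0.12,"dy": -0.33,"dz": -4.5,"twist": 0}
    - {"claw": 0,"dx": -0.12,"dy": -0.33,"dz": -4.5,"twist": 0}

```text
time_s: 6.65
position: [0.3936, -0.3558, 0.1809]
tcp_rot: [[0.94, -0.34, -0.004], [-0.34, -0.94, 0.008], [-0.006, -0.006, -1.0]]
force: [-0.0, 0.5, -4.5]
opening: 0.318
```

```bash
python3 -c "
from h import *
goal((.3945,-.3571,.1285,-20))
"
```

```text
t 6.65 pos [ 0.3936 -0.3558  0.1809] yaw -19.87 F [-0.   0.5 -4.5] open 0.318 tilt [-0.0038  0.0078]
dx 0.16 dy 0.12 dz 5.24 twist 0.1
```

Call:
arm_command:
  plan:
    - {"claw": 0,"dx": 0.12,"dy": 0.1,"dz": 0,"twist": 0}
    - {"claw": 0,"dx": 0.12,"dy": 0.1,"dz": 1.5,"twist": 0}
    - {"claw": 0,"dx": 0.12,"dy": 0.1,"dz": 3,"twist": 0}
    - {"claw": 0,"dx": 0.12,"dy": 0.1,"dz": 4,"twist": 0}
    - {"claw": 0,"dx": 0.12,"dy": 0.1,"dz": 4.6,"twist": 0}
    - {"claw": 0,"dx": 0.12,"dy": 0.1,"dz": 4.8,"twist": 0}
    - {"claw": 0,"dx": 0.12,"dy": 0.1,"dz": 4.9,"twist": 0}
    - {"claw": 0,"dx": 0.12,"dy": 0.1,"dz": 4.9,"twist": 0}

```text
time_s: 7.32
position: [0.3942, -0.3568, 0.132]
tcp_rot: [[0.94, -0.34, -0.004], [-0.34, -0.94, 0.008], [-0.006, -0.006, -1.0]]
force: [0.6, 0.1, -0.1]
opening: 0.321
```

```bash
python3 -c "
from h import *
goal((.3945,-.3571,.1293,-20))
"
```

```text
t 7.32 pos [ 0.3942 -0.3568  0.132 ] yaw -19.87 F [ 0.6  0.1 -0.1] open 0.321 tilt [-0.0039  0.008 ]
dx 0.04 dy 0.02 dz 0.27 twist 0.1
```

Call:
arm_command:
  plan:
    - {"claw": 0,"dx": 0,"dy": 0,"dz": 0.15,"twist": 0}
    - {"claw": 0,"dx": 0,"dy": 0,"dz": 0.25,"twist": 0}
    - {"claw": 0,"dx": 0,"dy": 0,"dz": 0.25,"twist": 0}
    - {"claw": 0,"dx": 0,"dy": 0,"dz": 0.25,"twist": 0}

```text
time_s: 7.65
position: [0.3943, -0.3565, 0.1313]
tcp_rot: [[0.941, -0.34, -0.003], [-0.34, -0.941, 0.007], [-0.006, -0.006, -1.0]]
force: [-0.3, 3.4, 7.8]
opening: 0.317
```

```bash
python3 -c "
from h import *
for n in ('scene',): cv2.imwrite(f'pics/{n}6.png',bot.capture(n)[:,:,::-1])
crop('pics/scene6.png',115,255,100,80,8,'pics/f6.png')
goal((.3945,-.3571,.1293,-20))
"
```

```text
t 7.7 pos [ 0.3943 -0.3565  0.1313] yaw -19.86 F [0.4 3.1 6.6] open 0.32 tilt [-0.0034  0.0074]
dx 0.04 dy 0.06 dz 0.20 twist 0.1
```

View pics/f6.png

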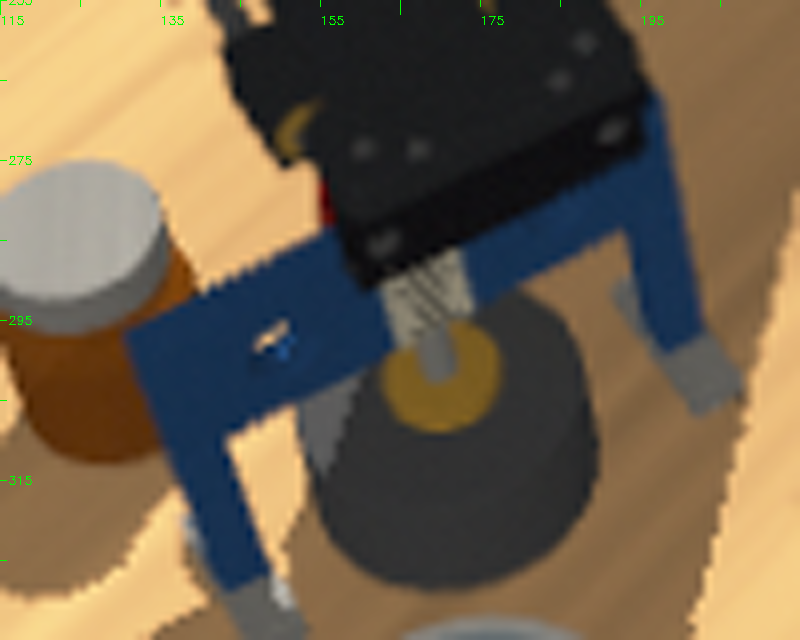

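The foot is now at x 162.8–177.8, bottom row 309.1, centred on the seal, and the seal hasn't moved. I'll release so the gauge stands freely.

Call:
arm_command:
  plan:
    - {"claw": 0,"dx": 0,"dy": 0,"dz": 0,"twist": 0}
    - {"claw": 0.5,"dx": 0,"dy": 0,"dz": 0,"twist": 0}
    - {"claw": 0.5,"dx": 0,"dy": 0,"dz": 0,"twist": 0}
    - {"claw": 0.5,"dx": 0,"dy": 0,"dz": 0,"twist": 0}
    - {"claw": 0.5,"dx": 0,"dy": 0,"dz": 0,"twist": 0}
    - {"claw": 0.5,"dx": 0,"dy": 0,"dz": 0,"twist": 0}
    - {"claw": 0.5,"dx": 0,"dy": 0,"dz": 0,"twist": 0}
    - {"claw": 0.5,"dx": 0,"dy": 0,"dz": 0,"twist": 0}

```text
time_s: 8.37
position: [0.3943, -0.3565, 0.1312]
tcp_rot: [[0.941, -0.34, -0.004], [-0.34, -0.94, 0.008], [-0.006, -0.006, -1.0]]
force: [0.3, 0.1, -0.4]
opening: 0.5
```

Call:
arm_command:
  plan:
    - {"claw": 0.5,"dx": 0,"dy": 0,"dz": 0,"twist": 0}
    - {"claw": 0.5,"dx": 0,"dy": 0,"dz": 0,"twist": 0}
    - {"claw": 0.5,"dx": 0,"dy": 0,"dz": 0,"twist": 0}
    - {"claw": 0.5,"dx": 0,"dy": 0,"dz": 0,"twist": 0}
    - {"claw": 0.5,"dx": 0,"dy": 0,"dz": 0,"twist": 0}
    - {"claw": 0.5,"dx": 0,"dy": 0,"dz": 0,"twist": 0}
    - {"claw": 0.5,"dx": 0,"dy": 0,"dz": 0,"twist": 0}
    - {"claw": 0.5,"dx": 0,"dy": 0,"dz": 0,"twist": 0}

```text
time_s: 9.03
position: [0.3943, -0.3565, 0.1312]
tcp_rot: [[0.94, -0.34, -0.004], [-0.34, -0.94, 0.008], [-0.006, -0.006, -1.0]]
force: [-0.7, -0.7, -0.9]
opening: 0.5
```

Call:
arm_command:
  plan:
    - {"claw": 0.5,"dx": 0,"dy": 0,"dz": 0,"twist": 0}
    - {"claw": 0.5,"dx": 0,"dy": 0,"dz": 0,"twist": 0}
    - {"claw": 0.5,"dx": 0,"dy": 0,"dz": 0,"twist": 0}
    - {"claw": 0.5,"dx": 0,"dy": 0,"dz": 0,"twist": 0}
    - {"claw": 0.5,"dx": 0,"dy": 0,"dz": 0,"twist": 0}
    - {"claw": 0.5,"dx": 0,"dy": 0,"dz": 0,"twist": 0}
    - {"claw": 0.5,"dx": 0,"dy": 0,"dz": 0,"twist": 0}
    - {"claw": 0.5,"dx": 0,"dy": 0,"dz": 0,"twist": 0}

```text
time_s: 9.7
position: [0.3943, -0.3565, 0.1312]
tcp_rot: [[0.94, -0.34, -0.004], [-0.34, -0.94, 0.008], [-0.006, -0.006, -1.0]]
force: [0.1, 0.1, -0.6]
opening: 0.497
```

```bash
python3 -c "
from h import *
for n in ('scene',): cv2.imwrite(f'pics/{n}7.png',bot.capture(n)[:,:,::-1])
crop('pics/scene7.png',115,235,100,100,6,'pics/f7.png')
goal((.3945,-.3571,.1293,-20))
"
```

```text
t 9.75 pos [ 0.3943 -0.3564  0.1312] yaw -19.86 F [-0. -0. -0.] open 0.5 tilt [-0.0036  0.0077]
dx 0.04 dy 0.06 dz 0.19 twist 0.1
```

View pics/f7.png

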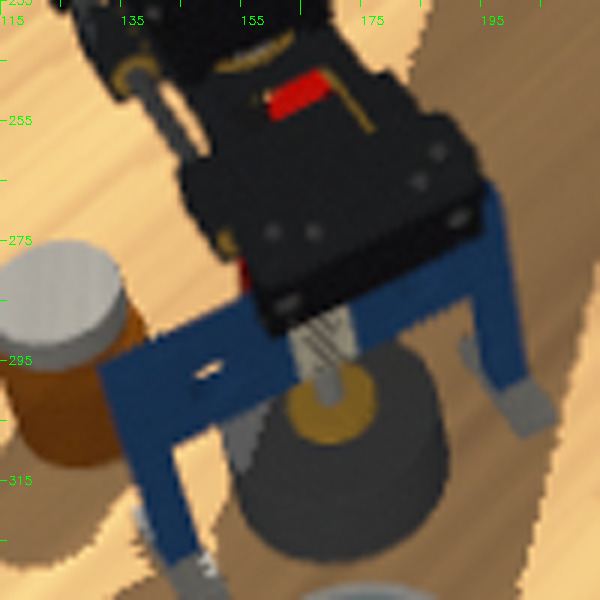

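The gauge stands free with its foot on the middle of the dark seal. I'll regrip it and lift straight up.

Call:
arm_command:
  plan:
    - {"claw": 0,"dx": 0,"dy": 0,"dz": 0,"twist": 0}
    - {"claw": 0,"dx": 0,"dy": 0,"dz": 0,"twist": 0}
    - {"claw": 0,"dx": 0,"dy": 0,"dz": 0,"twist": 0}
    - {"claw": 0,"dx": 0,"dy": 0,"dz": 0,"twist": 0}
    - {"claw": 0,"dx": 0,"dy": 0,"dz": 0,"twist": 0}
    - {"claw": 0,"dx": 0,"dy": 0,"dz": 0,"twist": 0}
    - {"claw": 0,"dx": 0,"dy": 0,"dz": 0,"twist": 0}

```text
time_s: 10.33
position: [0.3943, -0.3564, 0.1312]
tcp_rot: [[0.94, -0.34, -0.004], [-0.34, -0.94, 0.008], [-0.006, -0.006, -1.0]]
force: [-1.0, -0.6, 0.4]
opening: 0.321
```

Call:
arm_command:
  plan:
    - {"claw": 0,"dx": 0,"dy": 0,"dz": -1.5,"twist": 0}
    - {"claw": 0,"dx": 0,"dy": 0,"dz": -4,"twist": 0}
    - {"claw": 0,"dx": 0,"dy": 0,"dz": -7,"twist": 0}
    - {"claw": 0,"dx": 0,"dy": 0,"dz": -10,"twist": 0}
    - {"claw": 0,"dx": 0,"dy": 0,"dz": -12,"twist": 0}
    - {"claw": 0,"dx": 0,"dy": 0,"dz": -13,"twist": 0}

```text
time_s: 10.83
position: [0.3953, -0.3581, 0.2634]
tcp_rot: [[0.941, -0.34, -0.001], [-0.34, -0.941, 0.005], [-0.003, -0.004, -1.0]]
force: [-0.4, -1.1, -4.9]
opening: 0.318
```

```bash
python3 -c "
from h import *
goal((.45,-.2,.262,-42),(.5,-.0095,.262,-65))
"
```

```text
t 10.83 pos [ 0.3953 -0.3581  0.2634] yaw -19.86 F [-0.4 -1.1 -4.9] open 0.318 tilt [-0.0013  0.0046]
dx -0.23 dy -16.73 dz 0.21 twist 22.1
dx -2.00 dy -36.34 dz 0.29 twist 45.1
```

Call:
arm_command:
  plan:
    - {"claw": 0,"dx": 0,"dy": -3,"dz": 0,"twist": 5}
    - {"claw": 0,"dx": 0,"dy": -7,"dz": 0,"twist": 11}
    - {"claw": 0,"dx": -0.1,"dy": -11,"dz": 0.1,"twist": 17}
    - {"claw": 0,"dx": -0.2,"dy": -15,"dz": 0.2,"twist": 22}
    - {"claw": 0,"dx": -0.4,"dy": -19,"dz": 0.2,"twist": 27}
    - {"claw": 0,"dx": -0.8,"dy": -23,"dz": 0.2,"twist": 32}
    - {"claw": 0,"dx": -1.1,"dy": -27,"dz": 0.2,"twist": 37}
    - {"claw": 0,"dx": -1.5,"dy": -31,"dz": 0.2,"twist": 42}

```text
time_s: 11.5
position: [0.4855, -0.0591, 0.2611]
tcp_rot: [[0.468, -0.884, -0.005], [-0.884, -0.468, 0.006], [-0.007, 0.001, -1.0]]
force: [0.4, -0.4, -4.8]
opening: 0.324
```

```bash
python3 -c "
from h import *
goal((.503,-.0103,.262,-65),(.503,-.0103,.18,-65))
"
```

```text
t 11.5 pos [ 0.4855 -0.0591  0.2611] yaw -62.12 F [ 0.4 -0.4 -4.8] open 0.324 tilt [-0.0046  0.0059]
dx -3.50 dy -3.83 dz -0.07 twist 2.9
dx -3.44 dy -3.84 dz 8.13 twist 2.9
```

Call:
arm_command:
  plan:
    - {"claw": 0,"dx": -2,"dy": -2.2,"dz": 0,"twist": 1.5}
    - {"claw": 0,"dx": -3,"dy": -3.3,"dz": 0,"twist": 2.9}
    - {"claw": 0,"dx": -3.46,"dy": -3.83,"dz": 0,"twist": 2.9}
    - {"claw": 0,"dx": -3.46,"dy": -3.83,"dz": 2,"twist": 2.9}
    - {"claw": 0,"dx": -3.44,"dy": -3.84,"dz": 5,"twist": 2.9}
    - {"claw": 0,"dx": -3.44,"dy": -3.84,"dz": 7.5,"twist": 2.9}
    - {"claw": 0,"dx": -3.44,"dy": -3.84,"dz": 8,"twist": 2.9}
    - {"claw": 0,"dx": -3.44,"dy": -3.84,"dz": 8,"twist": 2.9}

```text
time_s: 12.17
position: [0.5008, -0.0105, 0.179]
tcp_rot: [[0.422, -0.907, -0.011], [-0.907, -0.422, 0.007], [-0.011, 0.007, -1.0]]
force: [-0.5, 0.5, -4.5]
opening: 0.32
```

```bash
python3 -c "
from h import *
for n in ('top','scene'): cv2.imwrite(f'pics/{n}8.png',bot.capture(n)[:,:,::-1])
crop('pics/scene8.png',250,180,100,100,6,'pics/g1.png')
crop('pics/top8.png',220,150,130,110,6,'pics/g2.png')
goal((.503,-.0103,.1312,-65))
"
```

```text
t 12.27 pos [ 0.5037 -0.0111  0.1818] yaw -65.05 F [ 2.  -0.9 -4.4] open 0.322 tilt [-0.0037  0.0055]
dx -0.06 dy 0.03 dz 5.06 twist -0.1
```

View pics/g1.png

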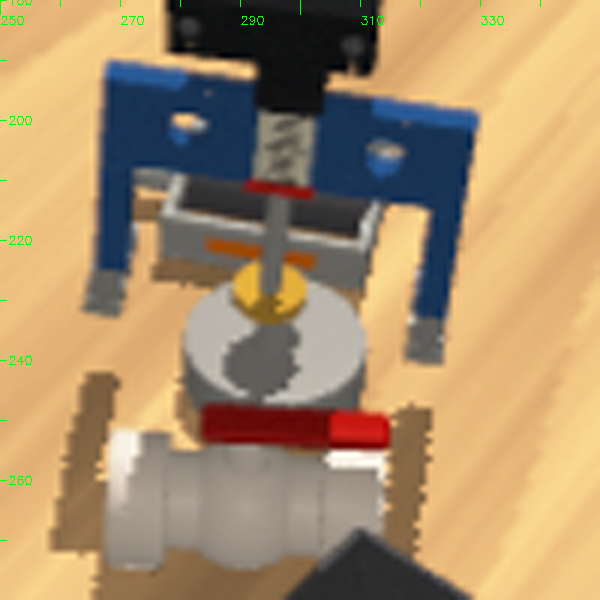

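View pics/g2.png

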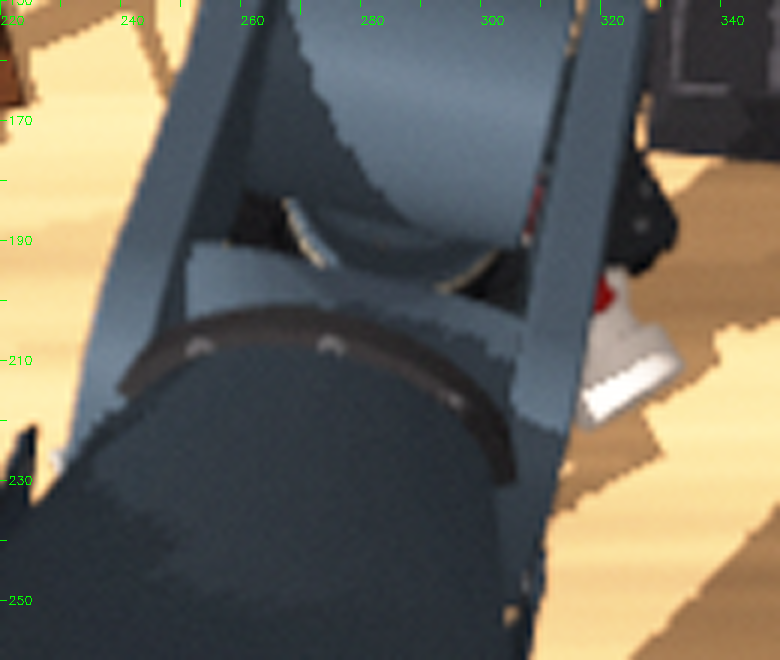

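```bash
python3 -c "
from pr import *
t=np.radians(np.arange(0,360,5))
for q in [(.5037,-.0111,.0506),(.5037,-.0111,.026),(.503,-.0103,.026)]:
  B=w2px('scene',np.c_[q[0]+.016*np.cos(t),q[1]+.016*np.sin(t),0*t+q[2]]); print(q,B.min(0),B.max(0),w2px('scene',[q]))
print(w2px('scene',gauge((.5037,-.0111),-65.05,.0506,[(25,-76,0),(25,-60,0),(25,60,0),(25,76,0)])))
"
```

```text
(0.5037, -0.0111, 0.0506) [290.07194191 225.16046743] [302.63456695 233.98368734] [[296.35234506 229.52680486]]
(0.5037, -0.0111, 0.026) [289.72993907 231.96537504] [302.11907074 240.80351704] [[295.92379423 236.33989818]]
(0.503, -0.0103, 0.026) [289.66991986 231.67955429] [302.05081039 240.50596982] [[295.85967868 236.04829529]]
[[265.20174701 232.70229952]
 [271.46176493 233.48403748]
 [318.95942163 239.37664708]
 [325.35733466 240.16511878]]
```

At this height the gauge has rolled about 1.5° in the grip, leaving the foot about 1.4 px to the left. I'll shift about 3.6 mm along the bridge, lower and release, which will also square it up.

Call:
arm_command:
  plan:
    - {"claw": 0,"dx": -0.03,"dy": -0.34,"dz": 0,"twist": 0}
    - {"claw": 0,"dx": -0.03,"dy": -0.34,"dz": 1,"twist": 0}
    - {"claw": 0,"dx": -0.03,"dy": -0.34,"dz": 2.2,"twist": 0}
    - {"claw": 0,"dx": -0.03,"dy": -0.34,"dz": 3.4,"twist": 0}
    - {"claw": 0,"dx": -0.03,"dy": -0.34,"dz": 4.1,"twist": 0}
    - {"claw": 0,"dx": -0.03,"dy": -0.34,"dz": 4.5,"twist": 0}
    - {"claw": 0,"dx": -0.03,"dy": -0.34,"dz": 4.6,"twist": 0}
    - {"claw": 0,"dx": -0.03,"dy": -0.34,"dz": 4.6,"twist": 0}

```text
time_s: 12.93
position: [0.5079, -0.0095, 0.1366]
tcp_rot: [[0.422, -0.907, -0.001], [-0.907, -0.422, 0.005], [-0.005, -0.002, -1.0]]
force: [1.1, -1.0, -1.7]
opening: 0.321
```

```bash
python3 -c "
from h import *
for n in ('scene',): cv2.imwrite(f'pics/{n}9.png',bot.capture(n)[:,:,::-1])
crop('pics/scene9.png',250,180,100,100,6,'pics/g3.png')
goal((.503,-.0103,.1312,-65))
"
```

```text
t 12.98 pos [ 0.5079 -0.0094  0.1367] yaw -65.06 F [ 1.4  0.6 -2.1] open 0.317 tilt [-0.0006  0.0048]
dx -0.12 dy 0.48 dz 0.55 twist -0.1
```

View pics/g3.png

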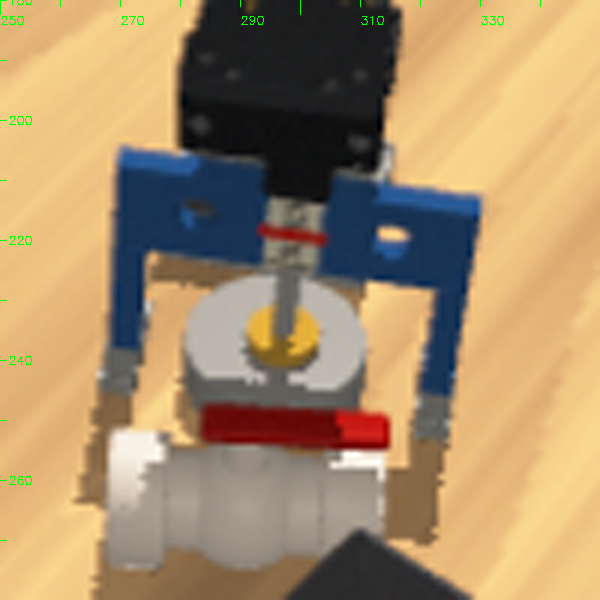

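The foot is now about 4 mm past the middle, so the roll was a transient. I'll lift, undo the shift and lower again.

Call:
arm_command:
  plan:
    - {"claw": 0,"dx": 0,"dy": 0,"dz": -1.5,"twist": 0}
    - {"claw": 0,"dx": 0,"dy": 0,"dz": -2.7,"twist": 0}
    - {"claw": 0,"dx": 0,"dy": 0,"dz": -3,"twist": 0}
    - {"claw": 0,"dx": -0.04,"dy": 0.42,"dz": -3,"twist": 0}
    - {"claw": 0,"dx": -0.04,"dy": 0.42,"dz": -3,"twist": 0}
    - {"claw": 0,"dx": -0.04,"dy": 0.42,"dz": -3,"twist": 0}
    - {"claw": 0,"dx": -0.04,"dy": 0.42,"dz": -3,"twist": 0}

```text
time_s: 13.57
position: [0.503, -0.0108, 0.166]
tcp_rot: [[0.422, -0.907, -0.002], [-0.907, -0.422, 0.005], [-0.006, 0.0, -1.0]]
force: [-0.2, 0.1, -4.8]
opening: 0.32
```

```bash
python3 -c "
from h import *
goal((.5037,-.0109,.1312,-65))
"
```

```text
t 13.57 pos [ 0.503  -0.0108  0.166 ] yaw -65.06 F [-0.2  0.1 -4.8] open 0.32 tilt [-0.0025  0.0053]
dx 0.06 dy -0.06 dz 3.48 twist -0.1
```

Call:
arm_command:
  plan:
    - {"claw": 0,"dx": 0.04,"dy": -0.05,"dz": 0,"twist": 0}
    - {"claw": 0,"dx": 0.04,"dy": -0.05,"dz": 0.8,"twist": 0}
    - {"claw": 0,"dx": 0.04,"dy": -0.05,"dz": 1.8,"twist": 0}
    - {"claw": 0,"dx": 0.04,"dy": -0.05,"dz": 2.6,"twist": 0}
    - {"claw": 0,"dx": 0.04,"dy": -0.05,"dz": 3.2,"twist": 0}
    - {"claw": 0,"dx": 0.04,"dy": -0.05,"dz": 3.4,"twist": 0}
    - {"claw": 0,"dx": 0.04,"dy": -0.05,"dz": 3.5,"twist": 0}
    - {"claw": 0,"dx": 0.04,"dy": -0.05,"dz": 3.5,"twist": 0}

```text
time_s: 14.23
position: [0.5027, -0.0114, 0.1323]
tcp_rot: [[0.422, -0.906, -0.004], [-0.906, -0.422, 0.004], [-0.005, 0.002, -1.0]]
force: [-6.0, -3.0, 11.1]
opening: 0.32
```

```bash
python3 -c "
from h import *
for n in ('scene',): cv2.imwrite(f'pics/{n}10.png',bot.capture(n)[:,:,::-1])
crop('pics/scene10.png',250,180,100,100,6,'pics/g4.png')
goal((.5037,-.0109,.1312,-65))
"
```

```text
t 14.28 pos [ 0.5026 -0.0114  0.1322] yaw -65.01 F [-5.5 -2.2 10.9] open 0.317 tilt [-0.0042  0.004 ]
dx -0.00 dy -0.12 dz 0.10 twist -0.0
```

View pics/g4.png

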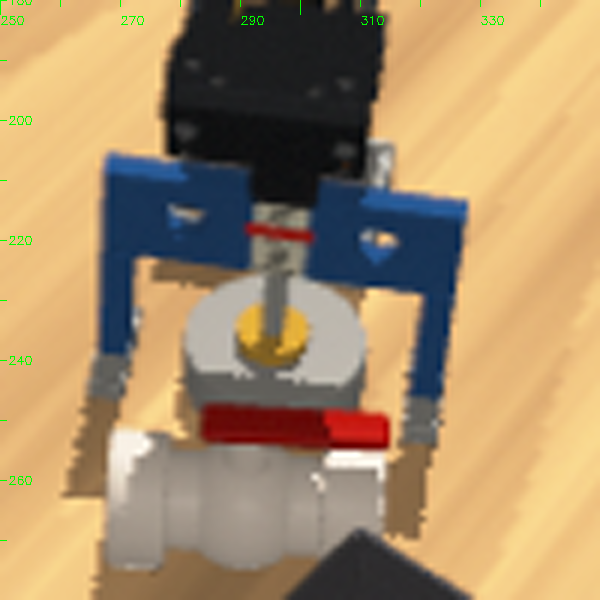

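The foot is centred to within 2–3 mm and the legs are in contact, so I'll release and let it stand.

Call:
arm_command:
  plan:
    - {"claw": 0.2,"dx": 0,"dy": 0,"dz": -0.05,"twist": 0}
    - {"claw": 0.5,"dx": 0,"dy": 0,"dz": -0.05,"twist": 0}
    - {"claw": 0.5,"dx": 0,"dy": 0,"dz": -0.05,"twist": 0}
    - {"claw": 0.5,"dx": 0,"dy": 0,"dz": -0.05,"twist": 0}
    - {"claw": 0.5,"dx": 0,"dy": 0,"dz": -0.05,"twist": 0}
    - {"claw": 0.5,"dx": 0,"dy": 0,"dz": -0.05,"twist": 0}
    - {"claw": 0.5,"dx": 0,"dy": 0,"dz": -0.05,"twist": 0}
    - {"claw": 0.5,"dx": 0,"dy": 0,"dz": -0.05,"twist": 0}

```text
time_s: 14.95
position: [0.5026, -0.0114, 0.1326]
tcp_rot: [[0.422, -0.906, -0.004], [-0.906, -0.422, 0.004], [-0.005, 0.002, -1.0]]
force: [-1.2, 0.6, 0.2]
opening: 0.497
```

Call:
arm_command:
  plan:
    - {"claw": 0.5,"dx": 0,"dy": 0,"dz": 0,"twist": 0}
    - {"claw": 0.5,"dx": 0,"dy": 0,"dz": 0,"twist": 0}
    - {"claw": 0.5,"dx": 0,"dy": 0,"dz": 0,"twist": 0}
    - {"claw": 0.5,"dx": 0,"dy": 0,"dz": 0,"twist": 0}
    - {"claw": 0.5,"dx": 0,"dy": 0,"dz": 0,"twist": 0}
    - {"claw": 0.5,"dx": 0,"dy": 0,"dz": 0,"twist": 0}
    - {"claw": 0.5,"dx": 0,"dy": 0,"dz": 0,"twist": 0}
    - {"claw": 0.5,"dx": 0,"dy": 0,"dz": 0,"twist": 0}

```text
time_s: 15.62
position: [0.5026, -0.0114, 0.1327]
tcp_rot: [[0.422, -0.906, -0.004], [-0.906, -0.422, 0.004], [-0.005, 0.002, -1.0]]
force: [-1.5, -0.9, 0.5]
opening: 0.499
```

Call:
arm_command:
  plan:
    - {"claw": 0.5,"dx": 0,"dy": 0,"dz": 0,"twist": 0}
    - {"claw": 0.5,"dx": 0,"dy": 0,"dz": 0,"twist": 0}
    - {"claw": 0.5,"dx": 0,"dy": 0,"dz": 0,"twist": 0}
    - {"claw": 0.5,"dx": 0,"dy": 0,"dz": 0,"twist": 0}
    - {"claw": 0.5,"dx": 0,"dy": 0,"dz": 0,"twist": 0}
    - {"claw": 0.5,"dx": 0,"dy": 0,"dz": 0,"twist": 0}
    - {"claw": 0.5,"dx": 0,"dy": 0,"dz": 0,"twist": 0}
    - {"claw": 0.5,"dx": 0,"dy": 0,"dz": 0,"twist": 0}

```text
time_s: 16.28
position: [0.5027, -0.0114, 0.1326]
tcp_rot: [[0.422, -0.906, -0.004], [-0.906, -0.422, 0.004], [-0.006, 0.002, -1.0]]
force: [0.3, -0.1, 0.1]
opening: 0.498
```

```bash
python3 -c "
from h import *
for n in ('scene',): cv2.imwrite(f'pics/{n}11.png',bot.capture(n)[:,:,::-1])
crop('pics/scene11.png',250,180,100,100,6,'pics/g5.png')
goal((.5037,-.0109,.1312,-65))
"
```

```text
t 16.33 pos [ 0.5026 -0.0114  0.1326] yaw -65.01 F [0.7 0.3 0.1] open 0.498 tilt [-0.0044  0.004 ]
dx 0.00 dy -0.12 dz 0.14 twist -0.0
```

View pics/g5.png

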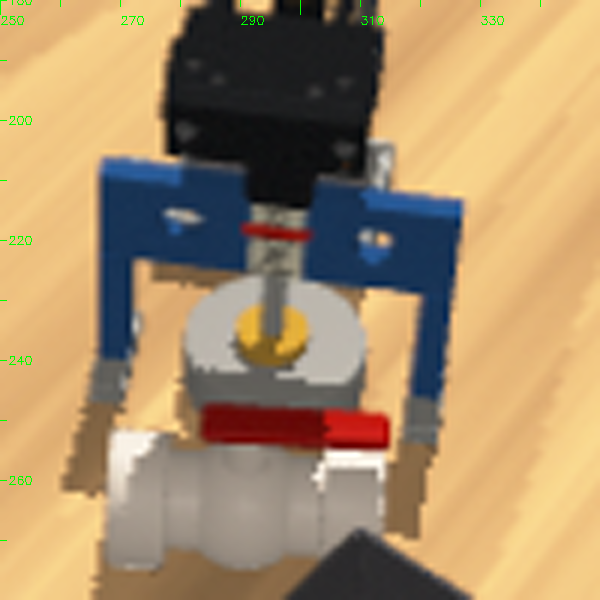

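The gauge stands free on the light seal with the foot centred. I'll regrip and carry it towards the rack.

Call:
arm_command:
  plan:
    - {"claw": 0,"dx": 0,"dy": 0,"dz": 0,"twist": 0}
    - {"claw": 0,"dx": 0,"dy": 0,"dz": 0,"twist": 0}
    - {"claw": 0,"dx": 0,"dy": 0,"dz": 0,"twist": 0}
    - {"claw": 0,"dx": 0,"dy": 0,"dz": 0,"twist": 0}
    - {"claw": 0,"dx": 0,"dy": 0,"dz": 0,"twist": 0}
    - {"claw": 0,"dx": 0,"dy": 0,"dz": 0,"twist": 0}
    - {"claw": 0,"dx": 0,"dy": 0,"dz": 0,"twist": 0}

```text
time_s: 16.92
position: [0.5026, -0.0114, 0.1327]
tcp_rot: [[0.422, -0.906, -0.004], [-0.906, -0.422, 0.004], [-0.005, 0.002, -1.0]]
force: [0.3, 0.3, -0.3]
opening: 0.322
```

Call:
arm_command:
  plan:
    - {"claw": 0,"dx": 0,"dy": 0,"dz": -1,"twist": 0}
    - {"claw": 0,"dx": 0,"dy": 0,"dz": -3,"twist": 0}
    - {"claw": 0,"dx": 0,"dy": 0,"dz": -5.5,"twist": 0}
    - {"claw": 0,"dx": 0,"dy": 0,"dz": -8,"twist": 0}
    - {"claw": 0,"dx": 0,"dy": 0,"dz": -10.5,"twist": 0}
    - {"claw": 0,"dx": 0,"dy": 0,"dz": -11.5,"twist": 0}
    - {"claw": 0,"dx": 0,"dy": 0,"dz": -11.5,"twist": 0}

```text
time_s: 17.5
position: [0.5044, -0.0121, 0.2496]
tcp_rot: [[0.423, -0.906, 0.0], [-0.906, -0.423, 0.003], [-0.002, -0.002, -1.0]]
force: [0.2, 0.2, -4.2]
opening: 0.318
```

```bash
python3 -c "
from h import *
goal((.545,.191,.245,12.9))
"
```

```text
t 17.5 pos [ 0.5044 -0.0121  0.2496] yaw -65.0 F [ 0.2  0.2 -4.2] open 0.318 tilt [0.0004 0.0029]
dx -16.69 dy -12.26 dz 0.52 twist -77.9
```

Call:
arm_command:
  plan:
    - {"claw": 0,"dx": -0.8,"dy": -0.6,"dz": 0,"twist": -4}
    - {"claw": 0,"dx": -2,"dy": -1.5,"dz": 0,"twist": -10}
    - {"claw": 0,"dx": -3.5,"dy": -2.6,"dz": 0,"twist": -16}
    - {"claw": 0,"dx": -5,"dy": -3.7,"dz": 0,"twist": -22}
    - {"claw": 0,"dx": -6.5,"dy": -4.8,"dz": 0,"twist": -28}
    - {"claw": 0,"dx": -8,"dy": -5.9,"dz": 0,"twist": -34}
    - {"claw": 0,"dx": -9.5,"dy": -7,"dz": 0,"twist": -40}
    - {"claw": 0,"dx": -11,"dy": -8.1,"dz": 0,"twist": -46}

```text
time_s: 18.17
position: [0.5297, 0.1227, 0.2476]
tcp_rot: [[0.947, -0.321, -0.005], [-0.321, -0.947, 0.003], [-0.005, -0.001, -1.0]]
force: [0.1, -0.4, -4.4]
opening: 0.32
```

```bash
python3 -c "
from h import *
goal((.545,.191,.245,12.9))
"
```

```text
t 18.17 pos [0.5297 0.1227 0.2476] yaw -18.71 F [ 0.1 -0.4 -4.4] open 0.32 tilt [-0.0047  0.0028]
dx -0.74 dy -6.96 dz 0.28 twist -31.6
```

Call:
arm_command:
  plan:
    - {"claw": 0,"dx": -0.1,"dy": -1.2,"dz": 0,"twist": -6}
    - {"claw": 0,"dx": -0.3,"dy": -2.6,"dz": 0.1,"twist": -12}
    - {"claw": 0,"dx": -0.5,"dy": -4,"dz": 0.2,"twist": -18}
    - {"claw": 0,"dx": -0.6,"dy": -5.4,"dz": 0.3,"twist": -24}
    - {"claw": 0,"dx": -0.7,"dy": -6.4,"dz": 1,"twist": -29}
    - {"claw": 0,"dx": -0.74,"dy": -6.96,"dz": 2.5,"twist": -31.6}
    - {"claw": 0,"dx": -0.74,"dy": -6.96,"dz": 4,"twist": -31.6}
    - {"claw": 0,"dx": -0.74,"dy": -6.96,"dz": 4.8,"twist": -31.6}

```text
time_s: 18.83
position: [0.542, 0.1912, 0.1958]
tcp_rot: [[0.975, 0.224, -0.012], [0.224, -0.975, 0.002], [-0.012, -0.004, -1.0]]
force: [-0.4, -1.3, -6.0]
opening: 0.316
```

Call:
arm_command:
  plan:
    - {"claw": 0,"dx": 0,"dy": 0,"dz": 0.4,"twist": 0}
    - {"claw": 0,"dx": 0,"dy": 0,"dz": 0.4,"twist": 0}
    - {"claw": 0,"dx": 0,"dy": 0,"dz": 0.4,"twist": 0}

```text
time_s: 19.08
position: [0.5413, 0.1909, 0.191]
tcp_rot: [[0.975, 0.224, -0.014], [0.224, -0.975, 0.001], [-0.014, -0.004, -1.0]]
force: [-0.1, -0.6, -4.2]
opening: 0.32
```

```bash
python3 -c "
from h import *
for n in ('scene','top'): cv2.imwrite(f'pics/{n}12.png',bot.capture(n)[:,:,::-1])
crop('pics/scene12.png',330,110,100,100,6,'pics/k1.png')
crop('pics/top12.png',130,100,130,100,6,'pics/k2.png')
goal((.545,.191,.1937,12.9))
"
```

```text
t 19.18 pos [0.5426 0.191  0.1923] yaw 12.92 F [-0.2  0.  -4.2] open 0.324 tilt [-0.0109  0.0017]
dx 0.24 dy 0.05 dz -0.14 twist 0.0
```

View pics/k1.png

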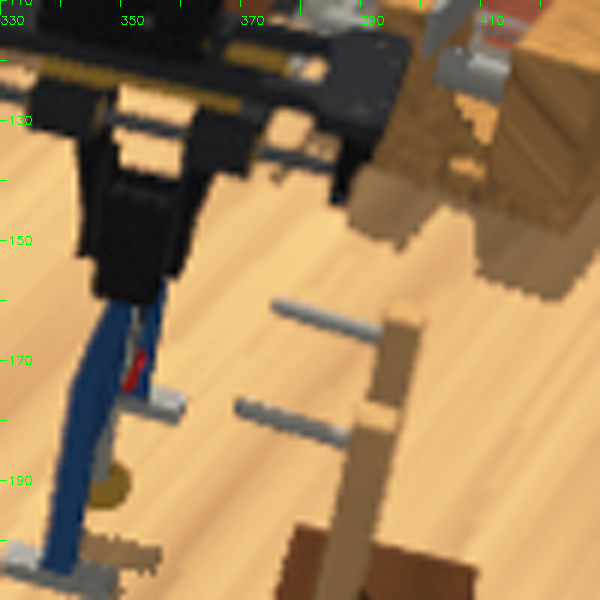

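View pics/k2.png

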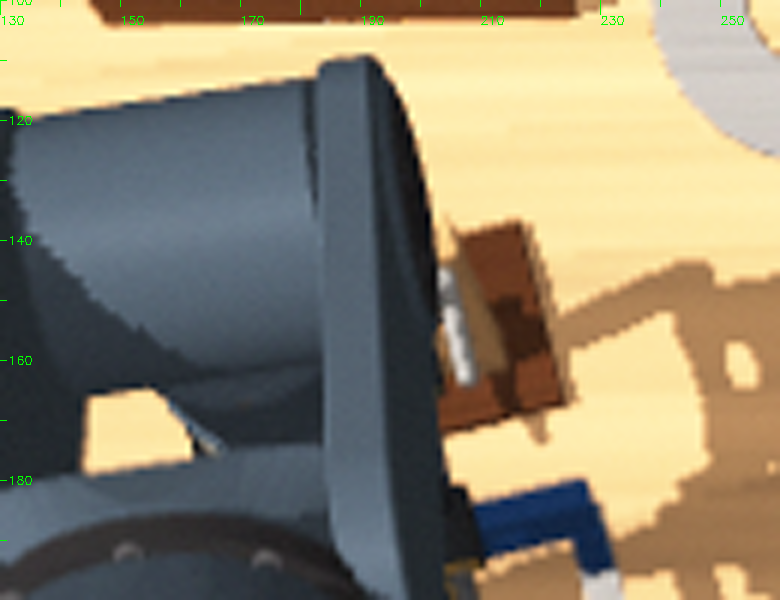

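```bash
python3 -c "
from pr import *
crop('pics/top12.png',195,130,60,80,9,'pics/k3.png')
crop('pics/scene12.png',325,150,70,70,9,'pics/k4.png')
p=(.5426,.191); z0=.1923-.1326
L=[(6,-75,115),(-6,-75,115),(6,-75,70),(25,-76,10),(25,-60,10),(25,-76,0),(-25,-76,0),(25,60,0),(25,76,0)]
for n in ('top','scene'):
  print(n)
  for l,w in zip(L,w2px(n,gauge(p,12.92,z0,L))): print(l,w.round(1))
"
python3 -c "
import cv2,numpy as np
a=cv2.imread('pics/k3.png');b=cv2.imread('pics/k4.png')"

```

```text
top
(6, -75, 115) [226.9 177.8]
(-6, -75, 115) [228.  182.6]
(6, -75, 70) [228.7 182.6]
(25, -76, 10) [229.7 181.3]
(25, -60, 10) [223.6 182.8]
(25, -76, 0) [230.1 182.3]
(-25, -76, 0) [234.5 200.6]
(25, 60, 0) [178.5 194.8]
(25, 76, 0) [172.4 196.2]
scene
(6, -75, 115) [347.1 173.8]
(-6, -75, 115) [342.5 172.7]
(6, -75, 70) [345.1 187.8]
(25, -76, 10) [349.4 207.4]
(25, -60, 10) [350.9 203.7]
(25, -76, 0) [348.9 210.2]
(-25, -76, 0) [330.8 205.5]
(25, 60, 0) [360.6 180.7]
(25, 76, 0) [361.9 177.6]
```

View pics/k3.png

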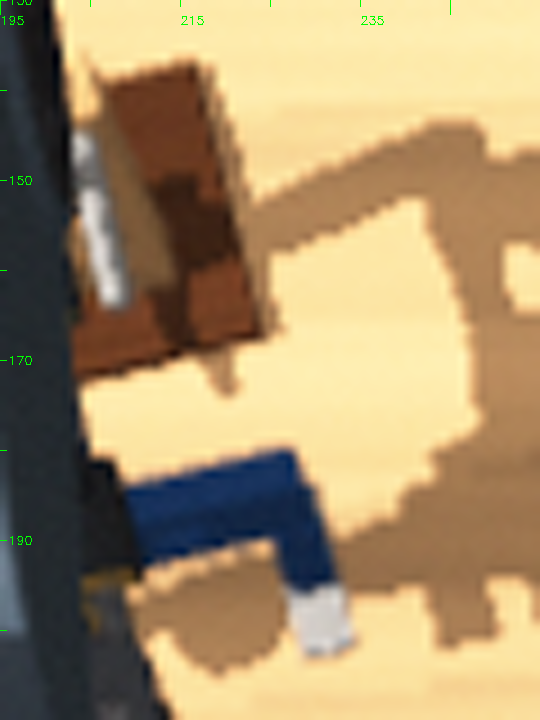

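View pics/k4.png

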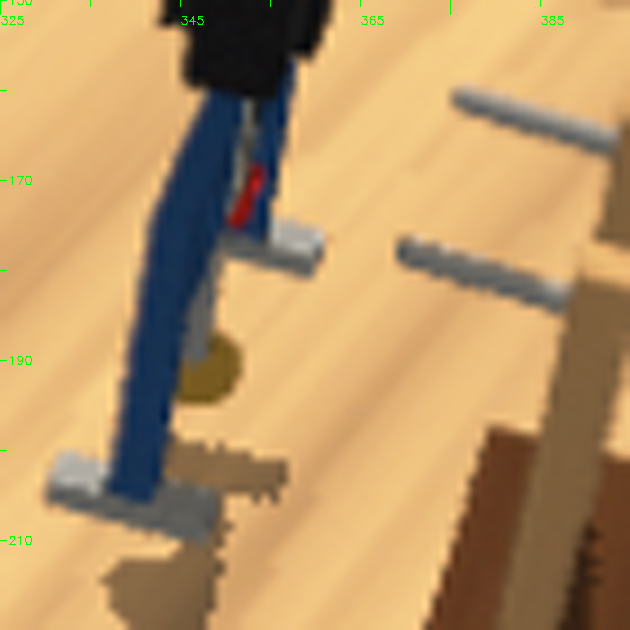

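```bash
python3 -c "
from pr import *
from fit import fit,K
yr=12.87
M=R.from_euler('z',yr,degrees=True).as_matrix()[:2,:2]
tip=px2w('top',207.9,163.4,.1534)[:2]; tipL=px2w('top',175,171.9,.1534)[:2]
print('pin line angle', np.degrees(np.arctan2(*(tipL-tip)[::-1]))-90, np.linalg.norm(tipL-tip))
# both pins: direction root->tip
for a,b in(((171.25,152.75),(175,171.9)),((203.5,144.75),(207.9,163.2))):
  d=px2w('top',*a,.1503)[:2]-px2w('top',*b,.1534)[:2]; print('pin dir',np.degrees(np.arctan2(d[1],d[0])),np.linalg.norm(d))
c=px2w('top',227.2,180.0,.1747)[:2]
print('top: rack pins centre at -58:',(tip+tipL)/2,' gauge corner->centre', c-M@[.006,-.075])
d=M.T@(c-M@[.006,-.075]-(tip+tipL)/2); print('gauge minus pin tips centre(-58) in rack frame mm',d*1000)
# scene
tip=px2w('scene',369.8,177.7,.1536)[:2]; tipL=px2w('scene',376,160.8,.1536)[:2]
print('scene angle', np.degrees(np.arctan2(*(tipL-tip)[::-1]))-90, np.linalg.norm(tipL-tip),(tip+tipL)/2)
"

```

```text
pin line angle 14.02748967301261 0.0804096407174207
pin dir 11.998012628146355 0.049744975331795206
pin dir 13.247976830689161 0.04865741636989938
top: rack pins centre at -58: [0.59762304 0.20551469]  gauge corner->centre [0.53736312 0.19026707]
gauge minus pin tips centre(-58) in rack frame mm [-62.14231239  -1.44230277]
scene angle 13.058217290314488 0.07964081994889621 [0.60067581 0.20359079]
```

```bash
python3 -c "
from pr import *
M=R.from_euler('z',12.9,degrees=True).as_matrix()
z0=.0597
g=[]
for (u,v),l in (((348.1,210.3),(25,-76,0)),((330,205.5),(-25,-76,0)),((359.4,180.9),(25,60,0))):
  w=px2w('scene',u,v,z0+l[2]/1000)-M@(np.array(l)/1000); g.append(w[:2]); print(w)
g=np.mean(g,0)
pt=np.array([.60067581,.20359079])
print('scene gauge-pins(-60) rack frame',M[:2,:2].T@(g-pt)*1000)
print('kin gauge vs scene pins',M[:2,:2].T@(np.array([.5426,.191])-pt)*1000)
"

```

```text
[0.54098152 0.18938217 0.0597    ]
[0.54085953 0.18970932 0.0597    ]
[0.54006777 0.18832271 0.0597    ]
scene gauge-pins(-60) rack frame [-61.75078051  -0.68412087]
kin gauge vs scene pins [-59.42094124   0.69241782]
```

Call:
arm_command:
  plan:
    - {"claw": 0,"dx": 0.5,"dy": -0.1,"dz": -0.15,"twist": 0}
    - {"claw": 0,"dx": 1.5,"dy": -0.1,"dz": -0.15,"twist": 0}
    - {"claw": 0,"dx": 2.7,"dy": -0.1,"dz": -0.15,"twist": 0}
    - {"claw": 0,"dx": 3.7,"dy": -0.1,"dz": -0.15,"twist": 0}
    - {"claw": 0,"dx": 4.2,"dy": -0.1,"dz": -0.15,"twist": 0}
    - {"claw": 0,"dx": 4.4,"dy": -0.1,"dz": -0.15,"twist": 0}
    - {"claw": 0,"dx": 4.4,"dy": -0.1,"dz": -0.15,"twist": 0}
    - {"claw": 0,"dx": 4.4,"dy": -0.1,"dz": -0.15,"twist": 0}

```text
time_s: 19.85
position: [0.5847, 0.2017, 0.1934]
tcp_rot: [[0.975, 0.224, -0.012], [0.224, -0.975, 0.002], [-0.011, -0.004, -1.0]]
force: [-0.4, -0.1, -3.8]
opening: 0.32
```

```bash
python3 -c "
from pr import *
for n in ('scene','top'): cv2.imwrite(f'pics/{n}13.png',bot.capture(n)[:,:,::-1])
crop('pics/scene13.png',335,130,75,75,8,'pics/k5.png')
crop('pics/top13.png',185,130,60,70,9,'pics/k6.png')
goal((.545,.191,.1937,12.9))
"
```

```text
t 19.95 pos [0.5845 0.2017 0.1934] yaw 12.92 F [-0.5 -0.7 -4. ] open 0.32 tilt [-0.0119  0.0016]
dx -4.09 dy 0.16 dz 0.01 twist 0.0
```

View pics/k5.png

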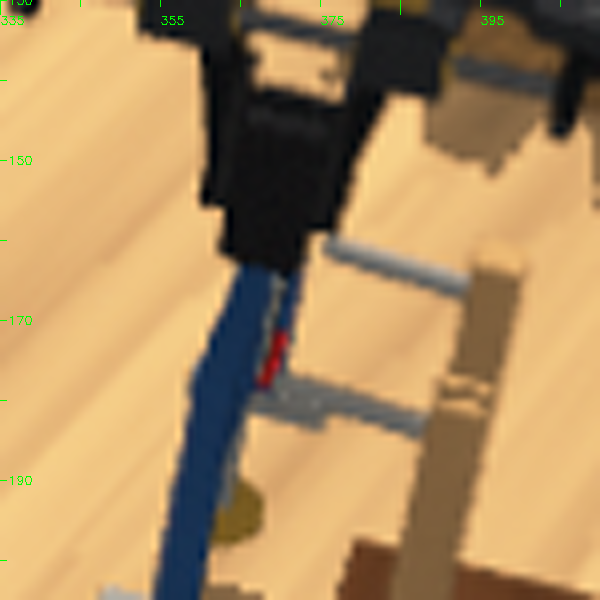

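View pics/k6.png

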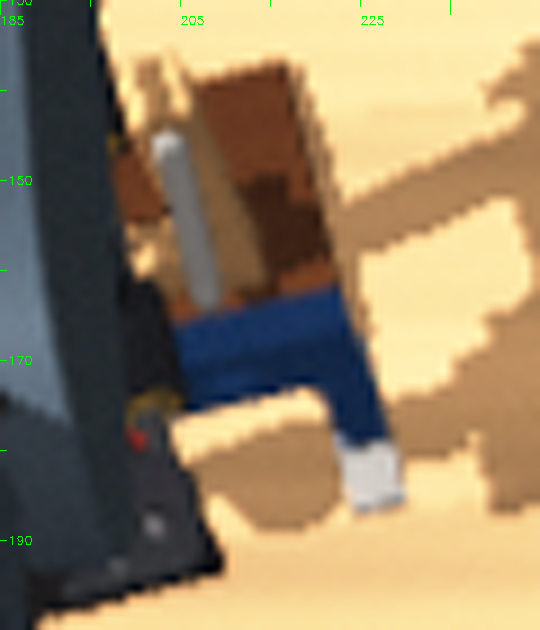

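```bash
python3 -c "
from pr import *
M=R.from_euler('z',12.9,degrees=True).as_matrix()[:2,:2]
z=.1934-.1326+.115
c=px2w('top',222.4,161.9,z)[:2]
for tip in ((207.9,163.4),(208.2,163.6)):
  t=px2w('top',*tip,.1534)[:2]
  print(M.T@(c-t)*1000-[6,-75]+[-58+0,-40], 'gauge centre in rack frame')
"

```

```text
[-75.98935554  -0.30970555] gauge centre in rack frame
[-75.33218363   0.27522938] gauge centre in rack frame
```

The lateral offset is about 0 and the hole height matches the pins, so I'll insert while watching the force.

Call:
arm_command:
  plan:
    - {"claw": 0,"dx": 0.5,"dy": 0,"dz": 0,"twist": 0}
    - {"claw": 0,"dx": 1,"dy": 0,"dz": 0,"twist": 0}
    - {"claw": 0,"dx": 1.4,"dy": 0,"dz": 0,"twist": 0}
    - {"claw": 0,"dx": 1.8,"dy": 0,"dz": 0,"twist": 0}
    - {"claw": 0,"dx": 2.2,"dy": 0,"dz": 0,"twist": 0}
    - {"claw": 0,"dx": 2.4,"dy": 0,"dz": 0,"twist": 0}

```text
time_s: 20.45
position: [0.6087, 0.2073, 0.193]
tcp_rot: [[0.975, 0.224, -0.011], [0.224, -0.975, 0.002], [-0.011, -0.004, -1.0]]
force: [-0.2, 0.4, -4.2]
opening: 0.318
```

```bash
python3 -c "
from pr import *
for n in ('scene','top'): cv2.imwrite(f'pics/{n}14.png',bot.capture(n)[:,:,::-1])
crop('pics/scene14.png',345,130,75,75,8,'pics/k7.png')
crop('pics/top14.png',185,120,60,70,9,'pics/k8.png')
goal((.545,.191,.1937,12.9))
"
```

```text
t 20.55 pos [0.6084 0.2071 0.193 ] yaw 12.92 F [ 0.4  0.  -4. ] open 0.32 tilt [-0.0116  0.0017]
dx -6.54 dy 0.16 dz -0.00 twist 0.0
```

View pics/k7.png

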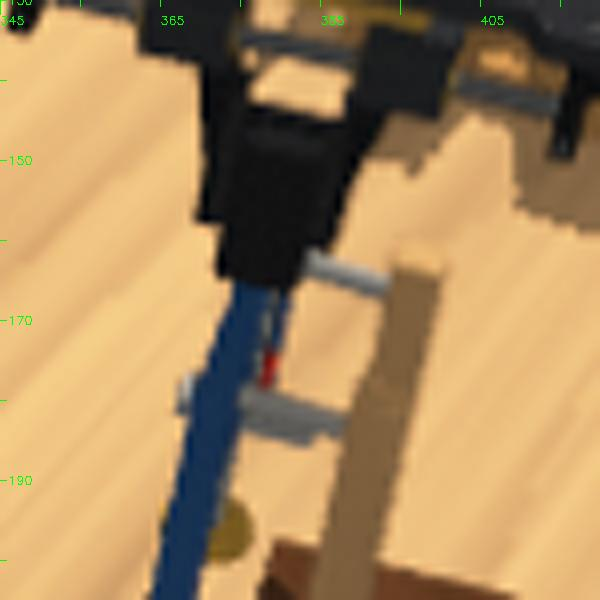

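View pics/k8.png

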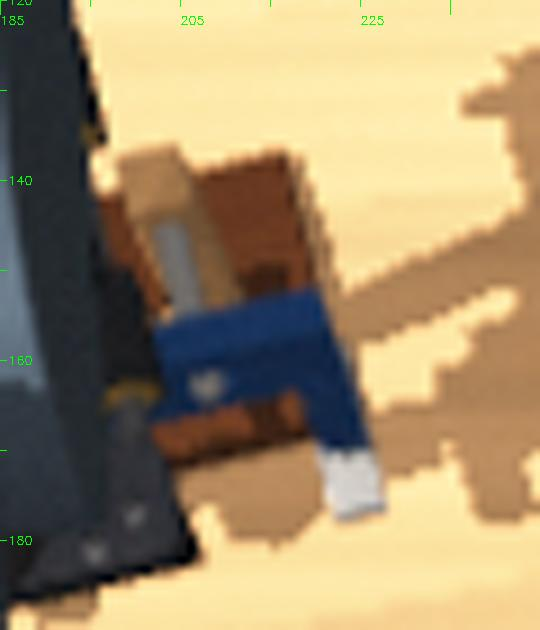

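The pin tip now shows through the hole in both views, at (208,163) in top and (368,178) in scene. There's no contact force, so I'll go in the remaining 22 mm.

Call:
arm_command:
  plan:
    - {"claw": 0,"dx": 0.5,"dy": 0,"dz": 0,"twist": 0}
    - {"claw": 0,"dx": 0.9,"dy": 0,"dz": 0,"twist": 0}
    - {"claw": 0,"dx": 1.4,"dy": 0,"dz": 0,"twist": 0}
    - {"claw": 0,"dx": 1.8,"dy": 0,"dz": 0,"twist": 0}
    - {"claw": 0,"dx": 2.1,"dy": 0,"dz": 0,"twist": 0}
    - {"claw": 0,"dx": 2.2,"dy": 0,"dz": 0,"twist": 0}
    - {"claw": 0,"dx": 2.2,"dy": 0,"dz": 0,"twist": 0}

```text
time_s: 21.13
position: [0.6302, 0.2121, 0.1926]
tcp_rot: [[0.975, 0.224, -0.012], [0.224, -0.975, 0.002], [-0.011, -0.004, -1.0]]
force: [0.2, 0.1, -4.0]
opening: 0.322
```

Call:
arm_command:
  plan:
    - {"claw": 0,"dx": 0,"dy": 0,"dz": 0.15,"twist": 0}
    - {"claw": 0,"dx": 0,"dy": 0,"dz": 0.3,"twist": 0}
    - {"claw": 0,"dx": 0,"dy": 0,"dz": 0.4,"twist": 0}
    - {"claw": 0,"dx": 0,"dy": 0,"dz": 0.45,"twist": 0}
    - {"claw": 0,"dx": 0,"dy": 0,"dz": 0.45,"twist": 0}

```text
time_s: 21.55
position: [0.6298, 0.2121, 0.1878]
tcp_rot: [[0.975, 0.224, -0.012], [0.224, -0.975, 0.002], [-0.012, -0.004, -1.0]]
force: [1.1, 0.4, -5.2]
opening: 0.323
```

```bash
python3 -c "
from pr import *
for n in ('scene','top'): cv2.imwrite(f'pics/{n}15.png',bot.capture(n)[:,:,::-1])
crop('pics/scene15.png',345,130,75,75,8,'pics/k7.png')
crop('pics/top15.png',185,120,60,70,9,'pics/k8.png')
goal((.545,.191,.1937,12.9))
"
```

```text
t 21.65 pos [0.63   0.2121 0.1881] yaw 12.92 F [-0. -0. -4.] open 0.324 tilt [-0.0117  0.0016]
dx -8.76 dy 0.16 dz -0.46 twist 0.0
```

View pics/k7.png

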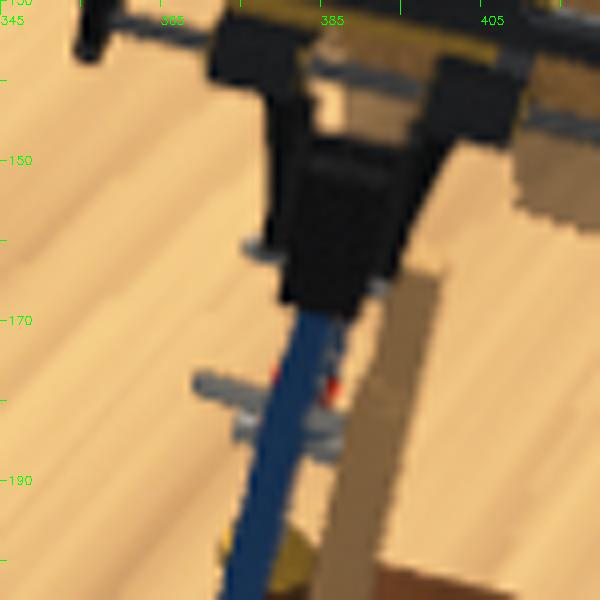

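View pics/k8.png

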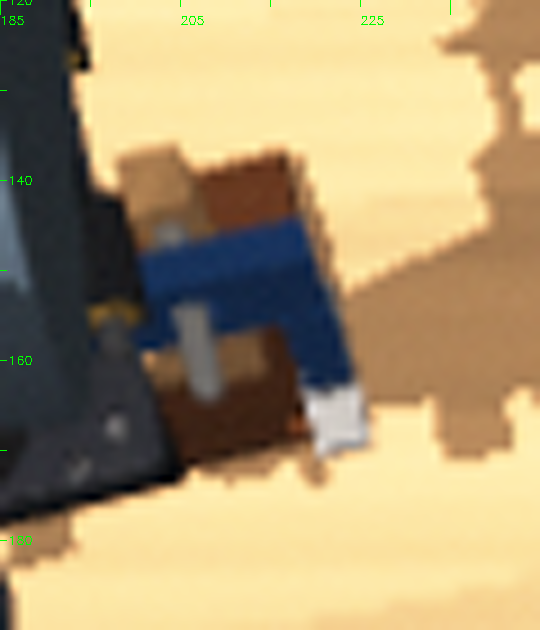

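Both pins pass through both holes. I'll lower the last 1–2 mm until the pins carry the weight.

Call:
arm_command:
  plan:
    - {"claw": 0,"dx": 0,"dy": 0,"dz": 0.1,"twist": 0}
    - {"claw": 0,"dx": 0,"dy": 0,"dz": 0.15,"twist": 0}
    - {"claw": 0,"dx": 0,"dy": 0,"dz": 0.15,"twist": 0}
    - {"claw": 0,"dx": 0,"dy": 0,"dz": 0.15,"twist": 0}

```text
time_s: 21.98
position: [0.6303, 0.2122, 0.1871]
tcp_rot: [[0.975, 0.224, -0.011], [0.224, -0.975, 0.002], [-0.01, -0.004, -1.0]]
force: [-1.0, 0.2, -1.4]
opening: 0.319
```

Call:
arm_command:
  plan:
    - {"claw": 0,"dx": 0,"dy": 0,"dz": 0.08,"twist": 0}
    - {"claw": 0,"dx": 0,"dy": 0,"dz": 0.1,"twist": 0}
    - {"claw": 0,"dx": 0,"dy": 0,"dz": 0.1,"twist": 0}
    - {"claw": 0,"dx": 0,"dy": 0,"dz": 0.1,"twist": 0}

```text
time_s: 22.32
position: [0.6303, 0.2123, 0.1869]
tcp_rot: [[0.975, 0.224, -0.01], [0.224, -0.975, 0.002], [-0.01, -0.004, -1.0]]
force: [-1.7, -0.6, 2.3]
opening: 0.319
```

The force has changed sign, so the gauge is seated. I'll open the gripper a little and let it settle.

Call:
arm_command:
  plan:
    - {"claw": 0.3,"dx": 0,"dy": 0,"dz": 0,"twist": 0}
    - {"claw": 0.36,"dx": 0,"dy": 0,"dz": 0,"twist": 0}
    - {"claw": 0.42,"dx": 0,"dy": 0,"dz": 0,"twist": 0}
    - {"claw": 0.5,"dx": 0,"dy": 0,"dz": 0,"twist": 0}
    - {"claw": 0.6,"dx": 0,"dy": 0,"dz": 0,"twist": 0}
    - {"claw": 0.6,"dx": 0,"dy": 0,"dz": 0,"twist": 0}
    - {"claw": 0.6,"dx": 0,"dy": 0,"dz": 0,"twist": 0}
    - {"claw": 0.6,"dx": 0,"dy": 0,"dz": 0,"twist": 0}

```text
time_s: 22.98
position: [0.6304, 0.2123, 0.1869]
tcp_rot: [[0.975, 0.224, -0.01], [0.224, -0.975, 0.002], [-0.009, -0.004, -1.0]]
force: [-0.2, 0.4, -0.3]
opening: 0.593
```

```bash
python3 -c "
from pr import *
for n in ('scene','top'): cv2.imwrite(f'pics/{n}16.png',bot.capture(n)[:,:,::-1])
crop('pics/scene16.png',345,120,75,95,6,'pics/k7.png')
goal((.545,.191,.1937,12.9))
"
```

```text
t 23.08 pos [0.6303 0.2123 0.1869] yaw 12.93 F [ 0.3 -0.2  0.9] open 0.598 tilt [-0.0102  0.0019]
dx -8.80 dy 0.16 dz -0.60 twist 0.0
```

View pics/k7.png

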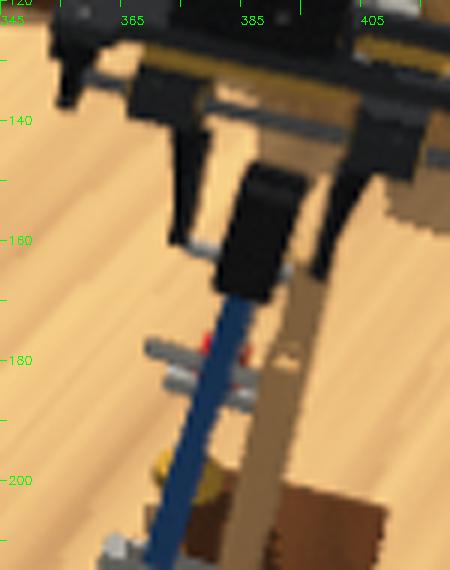

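The gauge hangs freely between the open fingers. I'll open fully, rise and back off.

Call:
arm_command:
  plan:
    - {"claw": 0.8,"dx": 0,"dy": 0,"dz": 0,"twist": 0}
    - {"claw": 1,"dx": 0,"dy": 0,"dz": 0,"twist": 0}
    - {"claw": 1,"dx": 0,"dy": 0,"dz": -1.5,"twist": 0}
    - {"claw": 1,"dx": 0,"dy": 0,"dz": -4,"twist": 0}
    - {"claw": 1,"dx": 0,"dy": 0,"dz": -7,"twist": 0}
    - {"claw": 1,"dx": 0,"dy": 0,"dz": -10,"twist": 0}
    - {"claw": 1,"dx": 0,"dy": 0,"dz": -12,"twist": 0}
    - {"claw": 1,"dx": 0,"dy": 0,"dz": -13,"twist": 0}

```text
time_s: 23.75
position: [0.6331, 0.2123, 0.3209]
tcp_rot: [[0.975, 0.224, -0.004], [0.224, -0.975, 0.003], [-0.003, -0.004, -1.0]]
force: [0.2, 0.6, -0.2]
opening: 0.993
```

Call:
arm_command:
  plan:
    - {"claw": 1,"dx": -3,"dy": 0,"dz": 0,"twist": 0}
    - {"claw": 1,"dx": -6,"dy": 0,"dz": 0,"twist": 0}
    - {"claw": 1,"dx": -10,"dy": 0,"dz": 0,"twist": 0}
    - {"claw": 1,"dx": -13,"dy": 0,"dz": 0,"twist": 0}
    - {"claw": 1,"dx": -16,"dy": 0,"dz": 0,"twist": 0}
    - {"claw": 1,"dx": -18,"dy": 0,"dz": 0,"twist": 0}
    - {"claw": 1,"dx": -18,"dy": 0,"dz": 0,"twist": 0}
    - {"claw": 1,"dx": -18,"dy": 0,"dz": 0,"twist": 0}

```text
time_s: 24.42
position: [0.4569, 0.172, 0.3213]
tcp_rot: [[0.975, 0.224, -0.004], [0.224, -0.975, 0.003], [-0.003, -0.004, -1.0]]
force: [0.6, 0.4, 0.0]
opening: 1.0
```

```bash
python3 -c "
from pr import *
for n in ('scene','top'): cv2.imwrite(f'pics/{n}17.png',bot.capture(n)[:,:,::-1])
crop('pics/scene17.png',345,130,75,100,6,'pics/k7.png')
goal((.545,.191,.1937,12.9))
"
```

```text
t 24.52 pos [0.4589 0.1722 0.3214] yaw 12.92 F [-0.6 -0.4 -0.5] open 1.0 tilt [-0.0025  0.0031]
dx 8.83 dy 0.14 dz 12.76 twist 0.0
```

View pics/k7.png

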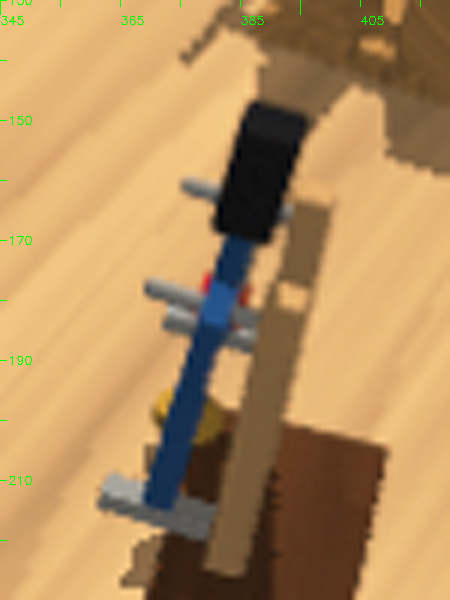

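View pics/top17.png

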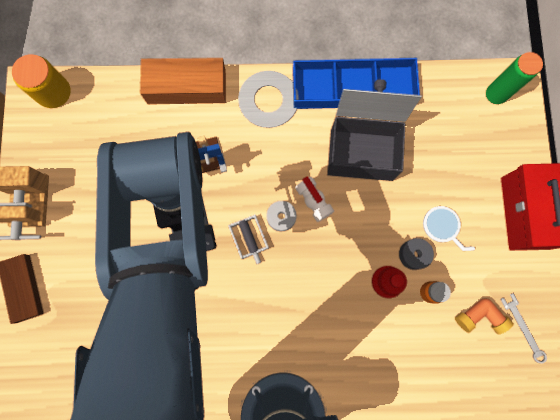

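View pics/scene17.png

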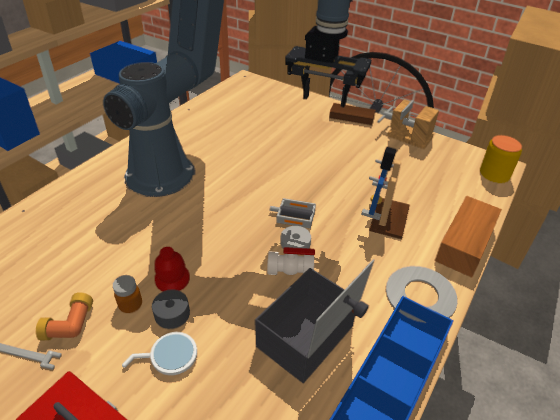

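Call:
arm_command:
  plan:
    - {"claw": 1,"dx": -3,"dy": -6,"dz": 0,"twist": 0}
    - {"claw": 1,"dx": -4,"dy": -10,"dz": 0,"twist": 0}
    - {"claw": 1,"dx": -4,"dy": -14,"dz": 0,"twist": 0}
    - {"claw": 1,"dx": -4,"dy": -18,"dz": 0,"twist": 0}
    - {"claw": 1,"dx": -4,"dy": -20,"dz": 0,"twist": 0}
    - {"claw": 1,"dx": -4,"dy": -20,"dz": 0,"twist": 0}
    - {"claw": 1,"dx": -4,"dy": -20,"dz": 0,"twist": 0}
    - {"claw": 1,"dx": -4,"dy": -20,"dz": 0,"twist": 0}

```text
time_s: 25.18
position: [0.3759, 0.3584, 0.3216]
tcp_rot: [[0.974, 0.224, -0.003], [0.224, -0.974, 0.002], [-0.002, -0.003, -1.0]]
force: [0.1, 0.3, -0.1]
opening: 1.0
```

```bash
python3 -c "
from pr import *
for n in ('scene','top'): cv2.imwrite(f'pics/{n}18.png',bot.capture(n)[:,:,::-1])
goal((.545,.191,.1937,12.9))
a=cv2.imread('pics/scene18.png')[130:230,345:420].astype(int);b=cv2.imread('pics/scene17.png')[130:230,345:420].astype(int)
print('gauge change',np.abs(a-b).max())
crop('pics/top18.png',150,120,90,70,8,'pics/m1.png')
# object edges: before vs after by phase correlation
A=cv2.cvtColor(cv2.imread('pics/scene0.png'),6).astype(np.float32);B=cv2.cvtColor(cv2.imread('pics/scene18.png'),6).astype(np.float32)
for nm,(x,y,w,h) in dict(thick=(148,286,46,46),thin=(278,224,36,24),lamp=(150,246,44,44),jar=(110,272,36,44),mirror=(118,330,84,48),valve=(262,244,56,34),pedal=(264,196,56,32)).items():
  T=A[y:y+h,x:x+w]; S=B[y-6:y+h+6,x-6:x+w+6]; r=cv2.matchTemplate(S,T,cv2.TM_CCOEFF_NORMED); print(nm,np.array(cv2.minMaxLoc(r)[3])-6,round(r.max(),3))
"
```

```text
t 25.28 pos [0.376  0.3573 0.3218] yaw 12.83 F [-1.2 -0.1 -0.5] open 1.003 tilt [-0.0029  0.0024]
dx 12.81 dy 20.01 dz 12.72 twist -0.1
gauge change 104
thick [0 0] 0.937
thin [0 1] 0.303
lamp [0 0] 0.865
jar [0 0] 0.839
mirror [0 0] 1.0
valve [0 0] 0.848
pedal [0 0] 0.818
```

View pics/m1.png

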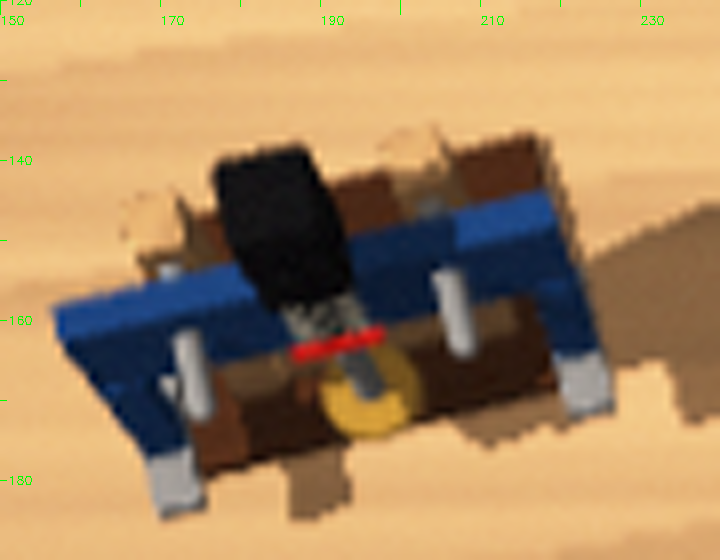

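Call:
arm_command:
  plan:
    - {"claw": 1,"dx": 0,"dy": 0,"dz": 0,"twist": 0}
    - {"claw": 1,"dx": 0,"dy": 0,"dz": 0,"twist": 0}
    - {"claw": 1,"dx": 0,"dy": 0,"dz": 0,"twist": 0}
    - {"claw": 1,"dx": 0,"dy": 0,"dz": 0,"twist": 0}
    - {"claw": 1,"dx": 0,"dy": 0,"dz": 0,"twist": 0}
    - {"claw": 1,"dx": 0,"dy": 0,"dz": 0,"twist": 0}

```text
time_s: 25.78
position: [0.3762, 0.3571, 0.3219]
tcp_rot: [[0.975, 0.222, -0.003], [0.222, -0.975, 0.002], [-0.002, -0.003, -1.0]]
force: [0.0, -0.6, -0.4]
opening: 1.001
```

```bash
python3 -c "
from pr import *
for n in ('scene','top'): cv2.imwrite(f'pics/{n}19.png',bot.capture(n)[:,:,::-1])
a=cv2.imread('pics/top19.png')[120:190,150:240].astype(int);b=cv2.imread('pics/top18.png')[120:190,150:240].astype(int)
d=np.abs(a-b).max(2);print('gauge change',d.max(),(d>25).sum())
crop('pics/top19.png',220,170,120,100,3,'pics/m2.png');crop('pics/scene19.png',260,190,75,90,4,'pics/m3.png')
x=cv2.imread('pics/m2.png');y=cv2.imread('pics/m3.png');z=cv2.imread('pics/scene19.png')[130:230,345:420];z=cv2.resize(z,None,fx=3.6,fy=3.6,interpolation=2)
h=360;pad=lambda i:cv2.copyMakeBorder(i,0,h-i.shape[0],0,4,0)
cv2.imwrite('pics/m4.png',np.hstack([cv2.resize(pad(x),(300,h)),cv2.resize(pad(y),(250,h)),cv2.resize(pad(z),(248,h))]))
"
```

```text
gauge change 10 0
```

View pics/m4.png

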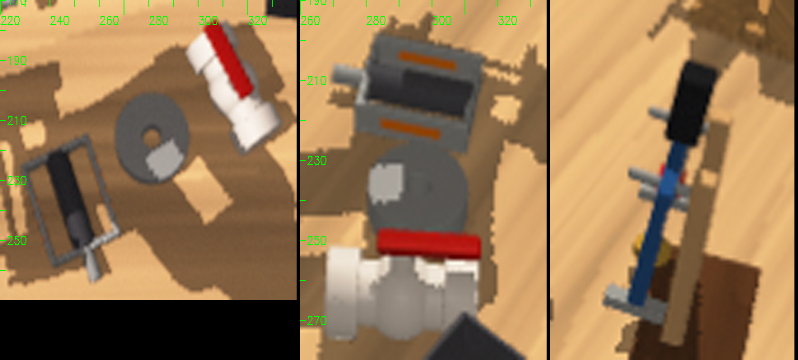

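The thin seal hasn't moved; only the arm's shadow lies on it. The gauge hangs still on both pins, so I'm handing in.

```bash
python3 -c "
from rig import bot
print(bot.hand_in())"
```

```text
the job is handed in; nothing more can be done
None
```

The gauge stood free on the thick dark seal, then on the thin light seal. It now hangs on both pins of the rack with the gripper clear, and I handed the job in at about 26 s.

**On the seals:** each time I let go of the gauge and left it standing for about 1.5 s. The pictures showed the foot within about 1 mm of the middle of the thick seal and about 2–3 mm from the middle of the thin one. On both seals the first lowering was 3–4 mm off, so I lifted clear, corrected and lowered again.

**On the rack:** both pins pass through both holes, and two pictures about 0.6 s apart show no movement. The gauge leans about 5°, which I take to be the plate resting square on pins that rise 5°; I judged this from the picture only.

**Bench check:** image matching showed no shift for the thick seal, lamp base, jar, mirror, valve or pedal. The match for the thin seal was unreliable (0.30, best fit 1 px off) because the arm's shadow lay across it. By eye, it had not moved.

**Disagreement:** the two cameras differed by up to about 4 mm on positions, so I placed the gauge by comparing it with its target in the same picture.

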